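Pack the plug-change kit tight into the corner of the kitting tray

ROBOT

A 7-joint arm with a two-finger parallel gripper is mounted at the origin on a cart in front of the work surface, level with it; the furniture and walls round the work are solid. World frame = base frame: x ahead of the robot, y to its left, z up, the work surface at z = 0. Lengths are in m, angles in rad, forces in N, time in s.
With the tool pointing down it reaches from about 0.425 to 0.925 m from the base axis. Payload 6.8 kg.
Tool frame: the origin (TCP) lies midway between the tips of the shut fingers; the grasp point (between the pads) lies 19 mm behind it; z points along the fingers, y is the line along which they close (so a half turn about z gives the same grasp; the last joint's range is limited). The gripper opens to 85 mm and grips with 20 to 120 N. Pads are 22 mm wide; open, the fingers measure 114 mm over their backs; the gripper's body (76 mm by 85 mm) begins 54 mm behind the grasp point. The pads swing forward as they close: fully open they stand 13 mm farther back than shut.
Start: joints at [1.156, 0.477, 0.022, 1.555, -0.011, 1.109, -0.083], TCP at [0.204, -0.643, 0.231] pointing down, gripper open.
Joint ranges: [-2.96, 2.96], [-0.34, 2.1], [-1.41, 1.46], [0.24, 2.44], [-1.37, 4.51], [0.17, 1.92], [-2.96, 2.96]. Speed limits (rad/s): [2.39, 2.39, 3.14, 3.14, 3.14, 3.14, 3.14].

INTERFACE

Orientations are given as a rotation vector (axis times angle).
In Python, from bench import r gives the robot as it stands. The module is installed in compiled form; this text tells all that it offers.
- The arm moves only by the tool apply_moves, never from a script. Its argument "rows" is a list of rows, each a list of 6 numbers: the shift along the tool's x, y, z scaled (see below), then the turn, a rotation vector about the tool's x, y, z scaled (see below). A call has 1 to 5 rows; each row is the pose to reach, as a shift and turn from the pose commanded when the call began, along the tool's axes at that moment; what a row does not reach only later rows make up. The controller multiplies each number of a shift by 0.25 m and each number of a turn by 90 degrees. A row lasts 1/8 s, in which the tool goes at most 62.5 mm and 10.7 degrees, less where a joint would pass 70% of its speed; a pose out of reach is approached as far as the arm can. A call with a number of a shift or a turn outside -1 to 1 is refused whole. A call with a gripper value outside its range is refused whole. "claw" is the opening, from 0 (shut) to 1 (fully open), set as the call begins (left out, the last holds). The fingers move at their own pace and stop on an object; "newtons" is the grip in N (left out, the last holds). Time passes only in rows, so rows that repeat a pose let the fingers close. It gives the time, the measured TCP pose, the force, the opening and the grip force at its end, in the units of the state.
- r.get_obs(): the state, without advancing time (a new reading comes with each control period).
- r.grab_frame(name): name is "side" or "top"; returns a dict with "pixels" (400x640x3 uint8, red, green, blue), "intrinsics" (3x3 intrinsics, pixels), "eye" and "attitude" of the camera in the world. Camera axes: x right, y up, looking along -z (the intrinsics and any distortion apply to the point x, -y, -z); pixel columns grow to the right and rows downward; lengths in m; the calibration is good to about 2 mm. A picture is of the moment at which its call begins. There is no depth.
- r.hand_in(): hands the job in; it is judged then, once.
Trained networks look in a picture, given as the dict that the camera call returned (one of the last four; its "shot" number tells which), for a name from the list of things; names that differ only in an ending like _2 or _b are one class to them, and where a whole thing is asked for, a point or a joint stands for the part that bears it (a point fixed in the world has none). Each returns a list of dicts, best first, with "conf" (0 to 1); they miss things now and then, are a little off and sometimes report something else, mostly with a low value. They report only what shows in the picture. A call takes as long as a camera call. They do not tell look-alikes from the thing itself.
- r.search_frame(picture, thing): "rect" ([left, top, width, height] in pixels, round what is visible of it).
- r.outline_of(picture, thing): "pixels" (400x640 bool, what is visible of it) and "rect" ([left, top, width, height] in pixels, round what is visible of it).
- r.landmark_of(picture, thing): "point" ([column, row] in pixels: a listed point, or the origin of a listed thing).
The state is a dict: "clock": time; "joints": joint angles; "qvel": joint speeds; "tau": joint torques, N m; "tcp_pos": TCP position; "orientation": TCP orientation; "contact_force": force on the tool from outside, world axes, zero at the start; "moment": the same for the moment, N m; "grip_width": finger opening in m; "gripper_force": force on a finger pad.
Only numpy, scipy, OpenCV 4.12 (cv2) and the standard library are available. Lean on these libraries where they do the work, as an engineer would, in place of code of your own. Each camera call takes 0.05 s, during which the arm holds its last target. There are 200 camera calls.

TASK

Pack every spark-plug carton on the bench flat into the kitting tray, side by side in one tight row along the long aluminium fence, starting from the red-marked corner: each carton's end goes against the long fence, and the first is pushed home into the corner before any other is pushed up against it, leaving no gaps. Then pick the grease tin out of the cluttered green crate and stand it upright at the end of the row, pushed against both the last carton and the long fence. Leave the other things in the crate and do not knock over the brown filter carton.

Things in the scene. Friction and masses are not known exactly. Their poses are not given: they have to be found in the camera images.
- tray_corner (a point): inner reference corner of the kitting tray, on the upper face of its floor. x points square through the long fence, y through the short fence, z up; the inside lies at x 0 to -130 mm, y 0 to -310 mm. The first carton's home: length along x, centre x -48, y -26 mm; each next one 52 mm farther along -y; the tin's centre 33.5 mm past the last carton's face, at x -33.5 mm
- kit_tray: the fixed kitting tray, its place and yaw differ from start to start; plywood floor 4 mm thick, two aluminium fences meeting at the red-marked corner (inner faces at x = 0 and y = 0, 10 mm thick, 30 mm over the floor), on the two other sides only a wooden lip 8 mm high and 8 mm thick. Origin on the bench straight below tray_corner, same axes
- plug_carton_1: closed box of spark plugs, white with orange top and black-orange stripes on the side, 52 x 96 x 34 mm (its x, y, z), lying flat loose on the bench; origin at the centre of its underside, y axis along its length. About 0.24 kg. Three or four such cartons are present from start to start; None if absent
- plug_carton_2: closed box of spark plugs, white with orange top and black-orange stripes on the side, 52 x 96 x 34 mm (its x, y, z), lying flat loose on the bench; origin at the centre of its underside, y axis along its length. About 0.24 kg. Three or four such cartons are present from start to start; None if absent
- plug_carton_3: closed box of spark plugs, white with orange top and black-orange stripes on the side, 52 x 96 x 34 mm (its x, y, z), lying flat loose on the bench; origin at the centre of its underside, y axis along its length. About 0.24 kg. Three or four such cartons are present from start to start; None if absent
- plug_carton_4: closed box of spark plugs, white with orange top and black-orange stripes on the side, 52 x 96 x 34 mm (its x, y, z), lying flat loose on the bench; origin at the centre of its underside, y axis along its length. About 0.24 kg. Three or four such cartons are present from start to start; None if absent
- grease_tin: round grease tin, red with a blue lid (fixed on), 67 mm across and 58 mm high, about 0.3 kg, upright in the green crate among other things; origin at the centre of its underside, z up
- crate: open green parts crate fixed on the bench, outside 201 x 285 x 66 mm (x, y, z), walls and floor 2 to 3 mm; origin at the centre of its underside; place and yaw differ. The tin stands at -85, 0 or +85 mm along its y, 0 to 30 mm to the -x side of its middle: fingers have room on its crate-x sides, neighbours stand on its crate-y sides
- tape_measure: yellow tape measure, 66 x 81 x 32 mm, in the crate, to be left in it; origin at its underside, near the middle
- tape_roll: roll of black tape, 68 mm across and 19 mm high, in the crate, to be left in it; origin at the centre of its underside
- small_spanner: combination spanner, 27 x 161 x 9 mm, lying along the +x wall in the crate, to be left in it; origin at the centre of its underside, y along its length
- filter_carton: brown upright carton with a blue label, 51 x 70 x 122 mm, standing at the left; not to be knocked over. Origin at the centre of its underside
Mind the look-alikes: they are no part of the job. What is shaped like the plug_carton_3 but turquoise is not meant.

How it is judged:
On the way, in this order (a step that is already met when the one before it is completed fails the run):
1. a first carton is pushed home in the red corner, before any other is packed against it (((y of plug_carton_1 in the frame of tray_corner between -0.031 and -0.018 m and x of plug_carton_1 in the frame of tray_corner between -0.054 and -0.04 m and z of plug_carton_1 in the frame of tray_corner below 0.008 m and angle between the y axis of plug_carton_1 and the x axis of tray_corner, either way round below 0.1 rad) or (y of plug_carton_2 in the frame of tray_corner between -0.031 and -0.018 m and x of plug_carton_2 in the frame of tray_corner between -0.054 and -0.04 m and z of plug_carton_2 in the frame of tray_corner below 0.008 m and angle between the y axis of plug_carton_2 and the x axis of tray_corner, either way round below 0.1 rad) or (y of plug_carton_3 in the frame of tray_corner between -0.031 and -0.018 m and x of plug_carton_3 in the frame of tray_corner between -0.054 and -0.04 m and z of plug_carton_3 in the frame of tray_corner below 0.008 m and angle between the y axis of plug_carton_3 and the x axis of tray_corner, either way round below 0.1 rad) or (y of plug_carton_4 in the frame of tray_corner between -0.031 and -0.018 m and x of plug_carton_4 in the frame of tray_corner between -0.054 and -0.04 m and z of plug_carton_4 in the frame of tray_corner below 0.008 m and angle between the y axis of plug_carton_4 and the x axis of tray_corner, either way round below 0.1 rad))), for 0.2 s.
2. all cartons lie in a tight row from the corner along the long fence (x of plug_carton_1 in the frame of tray_corner between -0.054 and -0.04 m and z of each of plug_carton_1, plug_carton_2, plug_carton_3, plug_carton_4 in the frame of tray_corner below 0.008 m and angle between the y axis of each of plug_carton_1, plug_carton_2, plug_carton_3, plug_carton_4 and the x axis of tray_corner, either way round below 0.1 rad and x of plug_carton_2 in the frame of tray_corner between -0.054 and -0.04 m and x of plug_carton_3 in the frame of tray_corner between -0.054 and -0.04 m and x of plug_carton_4 in the frame of tray_corner between -0.054 and -0.04 m and (y of plug_carton_1 in the frame of tray_corner between -0.031 and -0.018 m or y of plug_carton_2 in the frame of tray_corner between -0.031 and -0.018 m or y of plug_carton_3 in the frame of tray_corner between -0.031 and -0.018 m or y of plug_carton_4 in the frame of tray_corner between -0.031 and -0.018 m) and (y of plug_carton_1 in the frame of tray_corner between -0.085 and -0.07 m or y of plug_carton_2 in the frame of tray_corner between -0.085 and -0.07 m or y of plug_carton_3 in the frame of tray_corner between -0.085 and -0.07 m or y of plug_carton_4 in the frame of tray_corner between -0.085 and -0.07 m) and (y of plug_carton_1 in the frame of tray_corner between -0.139 and -0.122 m or y of plug_carton_2 in the frame of tray_corner between -0.139 and -0.122 m or y of plug_carton_3 in the frame of tray_corner between -0.139 and -0.122 m or y of plug_carton_4 in the frame of tray_corner between -0.139 and -0.122 m) and (y of plug_carton_1 in the frame of tray_corner between -0.031 and -0.018 m or y of plug_carton_1 in the frame of tray_corner between -0.085 and -0.07 m or y of plug_carton_1 in the frame of tray_corner between -0.139 and -0.122 m or y of plug_carton_1 in the frame of tray_corner between -0.193 and -0.174 m) and (y of plug_carton_2 in the frame of tray_corner between -0.031 and -0.018 m or y of plug_carton_2 in the frame of tray_corner between -0.085 and -0.07 m or y of plug_carton_2 in the frame of tray_corner between -0.139 and -0.122 m or y of plug_carton_2 in the frame of tray_corner between -0.193 and -0.174 m) and (y of plug_carton_3 in the frame of tray_corner between -0.031 and -0.018 m or y of plug_carton_3 in the frame of tray_corner between -0.085 and -0.07 m or y of plug_carton_3 in the frame of tray_corner between -0.139 and -0.122 m or y of plug_carton_3 in the frame of tray_corner between -0.193 and -0.174 m) and (y of plug_carton_4 in the frame of tray_corner between -0.031 and -0.018 m or y of plug_carton_4 in the frame of tray_corner between -0.085 and -0.07 m or y of plug_carton_4 in the frame of tray_corner between -0.139 and -0.122 m or y of plug_carton_4 in the frame of tray_corner between -0.193 and -0.174 m)), for 0.2 s.
3. the grease tin stands against the last carton and the long fence (all of step 2 and x of grease_tin in the frame of tray_corner between -0.04 and -0.025 m and z of grease_tin in the frame of tray_corner below 0.008 m and angle between grease_tin's own z axis and vertical below 0.15 rad and (y of grease_tin in the frame of tray_corner between -0.2025 and -0.1815 m or (y of grease_tin in the frame of tray_corner between -0.2545 and -0.2335 m and (y of plug_carton_1 in the frame of tray_corner between -0.193 and -0.174 m or y of plug_carton_2 in the frame of tray_corner between -0.193 and -0.174 m or y of plug_carton_3 in the frame of tray_corner between -0.193 and -0.174 m or y of plug_carton_4 in the frame of tray_corner between -0.193 and -0.174 m)))), for 0.2 s.
At the end, for the whole second after the job is handed in: All cartons flat in one row from the corner, ends within 6 mm of the long fence, square to 0.1 rad, first within 5 mm of the short fence, each further one adding at most 2 mm slack; tin upright, within 6 mm of the fence, at most 13 mm slack over the row; all at rest; other crate things still in it (all of step 3 and x of tape_measure in the frame of crate between -0.1 and 0.1 m and y of tape_measure in the frame of crate between -0.142 and 0.142 m and height (world z) of each of tape_measure, tape_roll, small_spanner below 0.06 m and x of tape_roll in the frame of crate between -0.1 and 0.1 m and y of tape_roll in the frame of crate between -0.142 and 0.142 m and x of small_spanner in the frame of crate between -0.1 and 0.1 m and y of small_spanner in the frame of crate between -0.142 and 0.142 m and linear speed of each of plug_carton_1, plug_carton_2, plug_carton_3, plug_carton_4, grease_tin below 0.02 m/s); the robot touches nothing.
It fails at once if the brown filter carton is knocked over (angle between filter_carton's own z axis and vertical above 0.6 rad).
Of plug_carton_1, plug_carton_2, plug_carton_3, plug_carton_4 only 3 to 4 are there at a start; the rules pass over those that are not, and their reading is None.
At some moment in a run one of plug_carton_1, plug_carton_2, plug_carton_3 may be knocked a few centimetres aside while the robot is not near it.
Once in a run the grip may slacken for a moment while it holds something.
It also fails if it takes over 210 s, if anything falls off the work surface, if the arm or the gripper's body presses on something with over 40 N, if the wrist force passes 120 N, or if a joint passes its speed limit or range.

## Working session

There is one attempt and no reset: what is moved stays moved. The work goes in short steps, Python scripts to look and compute and a tool call to move; the robot and the scene stay as the last step left them, time stands still between calls to the robot, and variables do not carry over. Pictures are saved under pics/ and viewed, at most 14 in all, crops included, and the job is handed in when it is done.

Besides the shell and the picture viewer there is one more tool, called after "Request:" by a JSON object that holds its "fn" and its "kwargs", one argument or row to a line. apply_moves: Moves the arm, as the interface text tells. Its arguments: {"type":"object","properties":{"rows":{"type":"array","items":{"type":"array","items":{"type":"number"}}},"claw":{"type":"number"},"newtons":{"type":"number"}},"required":["rows"]}

```bash
mkdir -p pics; ls; cat > h.py <<'E'
import numpy as np, cv2
from scipy.spatial.transform import Rotation as R
from bench import r
def att(p):
    a=np.array(p["attitude"],float)
    return a if a.shape==(3,3) else (R.from_rotvec(a).as_matrix() if a.size==3 else R.from_quat(a).as_matrix())
def ray(p,uv):
    K=np.array(p["intrinsics"]); v=np.linalg.inv(K)@[uv[0],uv[1],1]
    d=att(p)@np.array([v[0],-v[1],-v[2]]); return np.array(p["eye"]),d
def onz(p,uv,z):
    e,d=ray(p,uv); return e+d*(z-e[2])/d[2]
def proj(p,X):
    c=att(p).T@(np.array(X)-np.array(p["eye"])); q=np.array(p["intrinsics"])@[c[0],-c[1],-c[2]]; return q[:2]/q[2]
def save(p,n,crop=None,s=1):
    im=p["pixels"][:,:,::-1]
    if crop: x,y,w,h=crop; im=im[y:y+h,x:x+w]
    cv2.imwrite("pics/"+n,cv2.resize(im,None,fx=s,fy=s,interpolation=cv2.INTER_CUBIC))
E
python3 - <<'E'
from h import *
np.set_printoptions(precision=4,suppress=True)
for n in("side","top"):
    p=r.grab_frame(n); print({k:(v if k!="pixels" else 0) for k,v in p.items()})
    save(p,n+"0.png",None,1.25)
o=r.get_obs(); print({k:np.round(v,3) for k,v in o.items()})
E
```

```text
pics
{'pixels': 0, 'intrinsics': array([[454.9395,   0.    , 321.6574],
       [  0.    , 454.9395, 193.3793],
       [  0.    ,   0.    ,   1.    ]]), 'eye': array([0.1428, 1.0472, 1.0891]), 'attitude': array([ 0.2084, -1.1509, -2.5632]), 'shot': 1}
{'pixels': 0, 'intrinsics': array([[485.556 ,   0.    , 315.6964],
       [  0.    , 485.556 , 200.9383],
       [  0.    ,   0.    ,   1.    ]]), 'eye': array([ 0.3038, -0.0373,  1.4908]), 'attitude': array([ 0.1199, -0.1404, -1.5658]), 'shot': 2}
{'clock': np.float64(0.1), 'joints': array([ 1.156,  0.478,  0.022,  1.556, -0.011,  1.109, -0.083]), 'qvel': array([ 0.   , -0.001,  0.003, -0.002,  0.   ,  0.   ,  0.001]), 'tau': array([  0.004, -59.776,   1.614, -28.196,   0.013,   0.005,   0.   ]), 'tcp_pos': array([ 0.204, -0.643,  0.23 ]), 'orientation': array([-3.103, -0.48 ,  0.001]), 'contact_force': array([-0.564,  0.156, -0.385]), 'moment': array([-0.023,  0.003,  0.087]), 'gripper_force': np.float64(0.0), 'grip_width': np.float64(0.086)}
```

View pics/top0.png

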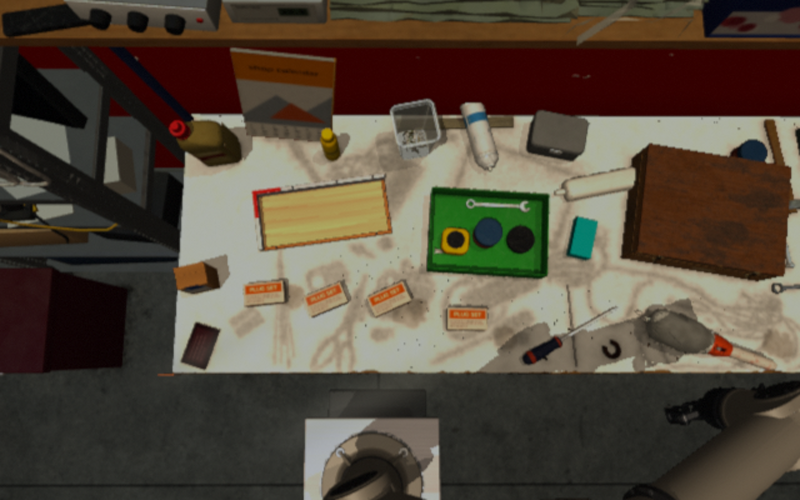

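View pics/side0.png

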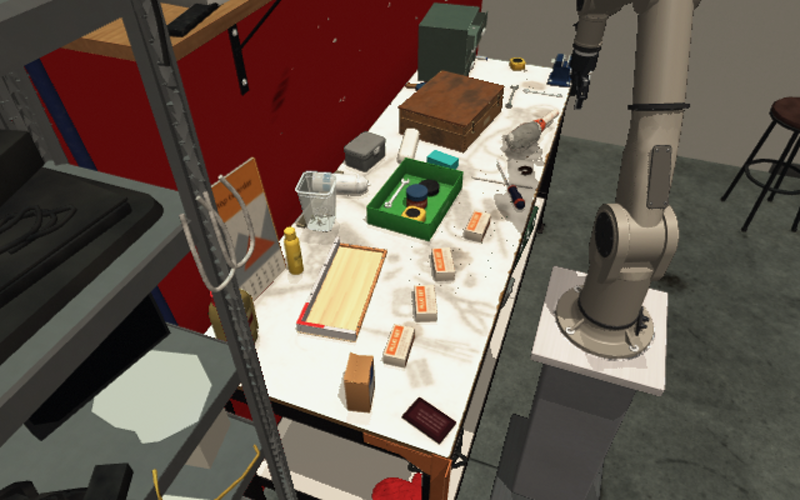

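Top view (640×400 px coords): four orange/white cartons at about (212,233), (261,238), (311,238) and (374,254). The turquoise look-alike is at (466,190), beyond the crate. The red corner is at (206,152), with the long fence on the far side. The tin has a blue lid at (390,186), between the tape measure and the tape roll. The side view agrees. Next I'll fit poses using both views.

```bash
cat >> h.py <<'E'
from scipy.optimize import minimize
def box(x0,x1,y0,y1,z0,z1): return np.array([[x,y,z] for x in(x0,x1) for y in(y0,y1) for z in(z0,z1)])
CART=box(-.026,.026,-.048,.048,0,.034)
TRAY=np.vstack([box(-.138,.010,0,.010,0,.034),box(0,.010,-.318,.010,0,.034),box(-.138,0,-.318,0,0,.012)])
CRATE=box(-.1005,.1005,-.1425,.1425,0,.066)
_a=np.linspace(0,2*np.pi,40,endpoint=False)
def cyl(rad,h): return np.array([[rad*np.cos(t),rad*np.sin(t),z] for t in _a for z in(0,h)])
def sil(p,pts,q,z=0):
    c,s=np.cos(q[2]),np.sin(q[2])
    W=np.c_[pts[:,0]*c-pts[:,1]*s+q[0],pts[:,0]*s+pts[:,1]*c+q[1],pts[:,2]+z]
    uv=np.array([proj(p,w) for w in W]); S=4
    m=np.zeros((400*S,640*S),np.uint8)
    cv2.fillConvexPoly(m,cv2.convexHull(np.round((uv+.5)*S).astype(np.int32)),1)
    return m
def fit(views,pts,q0,z=0,free=3,scale=(.02,.02,.3)):
    big=[(p,cv2.resize(m.astype(np.uint8),None,fx=4,fy=4,interpolation=cv2.INTER_NEAREST)) for p,m in views]
    def cost(d):
        q=np.array(q0,float); q[:free]+=d*np.array(scale)[:free]
        return sum(1-(a&b).sum()/max(1,(a|b).sum()) for a,b in((sil(p,pts,q,z),m) for p,m in big))
    sx=np.vstack([np.zeros(free),np.eye(free)*.6])
    res=minimize(cost,np.zeros(free),method="Nelder-Mead",options=dict(initial_simplex=sx,maxfev=110,xatol=.01,fatol=1e-4))
    return np.array(q0)+np.r_[res.x*np.array(scale)[:free],np.zeros(3-free)],res.fun/len(views)
E
cat > m.py <<'E'
from h import *
np.set_printoptions(precision=4,suppress=True)
P={n:r.grab_frame(n) for n in("top","side")}
def outl(t): return {n:[d for d in r.outline_of(P[n],t) if d["conf"]>.3] for n in P}
def c0(p,d,z):
    v,u=np.nonzero(d["pixels"]); return onz(p,(u.mean(),v.mean()),z)
for t,pts,z in(("plug_carton_1",CART,0),("kit_tray",TRAY,0),("crate",CRATE,0),("filter_carton",box(-.0255,.0255,-.035,.035,0,.122),0)):
    O=outl(t); print(t,[(n,round(d["conf"],2),d["rect"]) for n in O for d in O[n]])
    for d in O["top"]:
        c=c0(P["top"],d,pts[:,2].max()/2)
        views=[(P["top"],d["pixels"])]
        s=sorted(O["side"],key=lambda e:np.linalg.norm(c0(P["side"],e,pts[:,2].max()/2)-c))
        for e in s[:1]:
            if np.linalg.norm(c0(P["side"],e,pts[:,2].max()/2)-c)<.04: views.append((P["side"],e["pixels"]))
        if t=="kit_tray": st=[[c[0]+.07,c[1]+.15,0]]
        elif t=="plug_carton_1": st=[[c[0],c[1],a] for a in(1.2,1.57,1.95)]
        else: st=[[c[0],c[1],0]]
        q,f=min((fit(views,pts,q) for q in st),key=lambda w:w[1])
        print("  top",d["rect"],len(views),q,"cost %.3f"%f)
        if t=="kit_tray":
            cx=q
for t in("tray_corner","grease_tin","plug_carton_1"):
    for n in P: print(t,n,[(round(l["conf"],2),np.round(l["point"],1)) for l in r.landmark_of(P[n],t)][:6])
for n in P: print("tin",n,[(round(d["conf"],2),d["rect"],d["pixels"].sum()) for d in outl("grease_tin")[n]])
L=[r.landmark_of(P[n],"tray_corner") for n in P]
E
python3 m.py
```

```text
plug_carton_1 [('top', 0.97, [190.3, 224.9, 38.3, 19.5]), ('top', 0.93, [454.7, 171.3, 24.2, 36.7]), ('top', 0.87, [295.3, 226.3, 31.6, 25.1]), ('top', 0.69, [358.4, 244.8, 31.6, 21.6]), ('top', 0.61, [240.0, 223.8, 38.1, 28.7]), ('side', 0.93, [372.3, 170.4, 22.9, 18.9]), ('side', 0.9, [330.0, 228.8, 21.5, 31.3]), ('side', 0.64, [345.1, 202.3, 18.2, 25.7]), ('side', 0.58, [305.2, 257.2, 28.6, 34.0]), ('side', 0.48, [344.1, 120.9, 21.0, 13.0])]
  top [190.3, 224.9, 38.3, 19.5] 2 [0.4471 0.2604 3.2257] cost 0.085
  top [454.7, 171.3, 24.2, 36.7] 2 [ 0.5856 -0.5204  1.3713] cost 0.133
  top [295.3, 226.3, 31.6, 25.1] 2 [ 0.4331 -0.0388  0.4132] cost 0.083
  top [358.4, 244.8, 31.6, 21.6] 2 [ 0.384  -0.2287  3.147 ] cost 0.119
  top [240.0, 223.8, 38.1, 28.7] 2 [0.4317 0.1137 0.4241] cost 0.084
kit_tray [('top', 0.58, [201.2, 136.6, 114.1, 63.8]), ('side', 0.84, [236.8, 190.8, 72.2, 86.4])]
  top [201.2, 136.6, 114.1, 63.8] 2 [0.6911 0.2882 0.1424] cost 0.041
crate [('top', 0.9, [340.8, 150.2, 96.2, 77.0]), ('side', 0.68, [292.6, 125.4, 78.6, 66.4]), ('side', 0.34, [304.3, 259.3, 28.8, 
[... 377 characters left out ...]
er top [(0.94, array([206. , 158.5]))]
tray_corner side [(0.61, array([242.9, 261.6]))]
grease_tin top [(0.57, array([387.8, 186.3])), (0.34, array([164.4, 223.3]))]
grease_tin side [(0.51, array([331.4, 161.6]))]
plug_carton_1 top [(0.96, array([313.6, 240.4])), (0.75, array([258.2, 239.7])), (0.7, array([210.8, 236. ])), (0.59, array([369.2, 252.3]))]
plug_carton_1 side [(0.9, array([318.4, 279.3])), (0.79, array([352.7, 214.5])), (0.7, array([353.2, 135.1])), (0.66, array([339.1, 244.4])), (0.53, array([244.1, 265.7]))]
tin top [(0.81, [377.9, 173.0, 20.6, 24.1], np.int64(419)), (0.67, [348.2, 185.0, 29.8, 14.9], np.int64(462))]
tin side [(0.59, [324.0, 146.8, 17.2, 21.5], np.int64(290))]
```

```bash
cat > ov.py <<'E'
from h import *
np.set_printoptions(precision=4,suppress=True)
P={n:r.grab_frame(n) for n in("top","side")}
def tri(a,b):
    (e,d),(f,g)=ray(P["top"],a),ray(P["side"],b); d/=np.linalg.norm(d); g/=np.linalg.norm(g)
    t=np.linalg.lstsq(np.c_[d,-g],f-e,rcond=None)[0]; return (e+t[0]*d+f+t[1]*g)/2,np.linalg.norm(e+t[0]*d-f-t[1]*g)
def top(n,t): return [x for x in r.landmark_of(P[n],t)]
a,b=top("top","tray_corner"),top("side","tray_corner"); print("corner",tri(a[0]["point"],b[0]["point"]))
# carton-top stereo: centroid of orange lid patches
def orange(n):
    h=cv2.cvtColor(P[n]["pixels"],cv2.COLOR_RGB2HSV); m=cv2.inRange(h,(4,130,120),(16,255,255))
    k,l,s,c=cv2.connectedComponentsWithStats(m); return [c[i] for i in range(1,k) if s[i,4]>40]
A,B=orange("top"),orange("side")
for u in A:
    for v in B:
        X,e=tri(u,v)
        if e<.008 and 0<X[2]<.08: print("orange",np.round(u),np.round(v),X,e)
Q=[(.4471,.2604,.0841),(.4331,-.0388,.4132),(.384,-.2287,.005),(.4317,.1137,.4241)]
S={}
for n in P:
    im=cv2.resize(P[n]["pixels"][:,:,::-1],None,fx=4,fy=4,interpolation=cv2.INTER_CUBIC)
    def ln(pts,q,z,col):
        c,s=np.cos(q[2]),np.sin(q[2])
        uv=np.array([proj(P[n],(x*c-y*s+q[0],x*s+y*c+q[1],z)) for x,y in pts]); cv2.polylines(im,[np.round((uv+.5)*4).astype(np.int32)],True,col,1)
    for q in Q: 
        for z in(0,.034): ln([(-.026,-.048),(.026,-.048),(.026,.048),(-.026,.048)],q,z,(255,0,0))
    t=(.6911,.2882,.1424)
    ln([(0,0),(-.13,0),(-.13,-.31),(0,-.31)],t,.004,(255,0,255)); ln([(0,0),(-.13,0),(-.13,-.31),(0,-.31)],t,.034,(255,255,0))
    ln([(-.1005,-.1425),(.1005,-.1425),(.1005,.1425),(-.1005,.1425)],(.5948,-.2803,-.0642),.066,(0,0,255))
    im=im[500:1140,720:1800] if n=="top" else im[470:1200,920:1700]
    cv2.imwrite(f"pics/ov_{n}.png",cv2.resize(im,None,fx=.74,fy=.74,interpolation=cv2.INTER_AREA))
E
python3 ov.py
```

```text
corner (array([ 0.6932,  0.2797, -0.0053]), np.float64(0.008796580633537327))
orange [210. 230.] [315. 272.] [0.4567 0.2618 0.0302] 0.002186307763425741
orange [259. 236.] [337. 239.] [0.4414 0.1151 0.0301] 0.001982455654102145
orange [309. 235.] [351. 208.] [ 0.442  -0.0368  0.0295] 0.0023297543820103876
orange [373. 251.] [379. 177.] [ 0.3957 -0.23    0.0287] 0.0023023654897884917
```

View pics/ov_top.png

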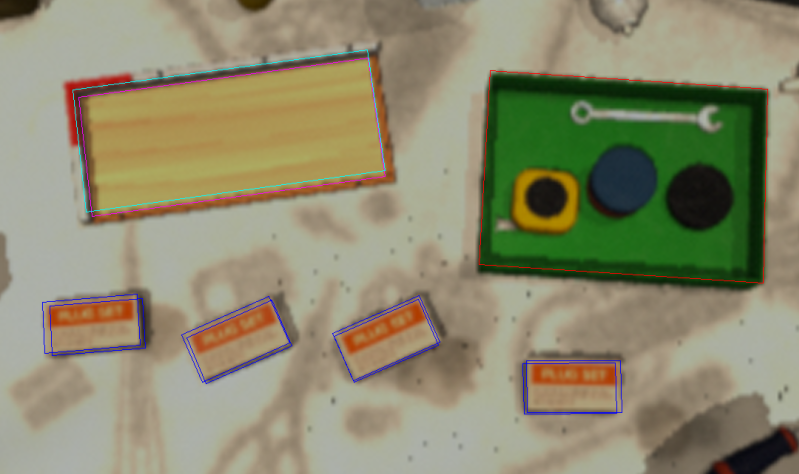

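View pics/ov_side.png

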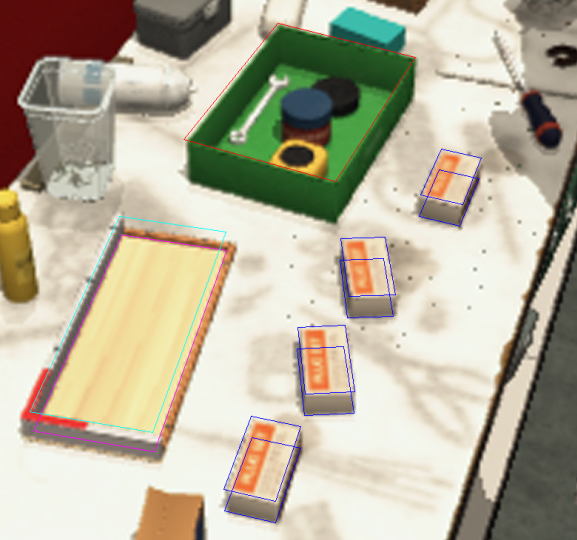

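```bash
cat > pl.py <<'E'
from h import *
import sys
# usage: pl.py x,y,z,yaw ...   yaw = world angle of tool y axis (rad); prints the 6 numbers per leg
TR=np.array([.6911,.2882,.004]); TY=.1424
def T2W(x,y,z=0): c,s=np.cos(TY),np.sin(TY); return TR+[x*c-y*s,x*s+y*c,z]
def Rm(yaw): c,s=np.cos(yaw),np.sin(yaw); return np.array([[s,c,0],[-c,s,0],[0,0,-1.]])
if __name__=="__main__":
    o=r.get_obs(); p=np.array(o["tcp_pos"]); M=R.from_rotvec(o["orientation"]).as_matrix()
    print("now",np.round(p,4),"yaw %.3f"%np.arctan2(M[1,1],M[0,1]),"tilt %.3f"%np.arccos(-M[2,2]),"F",np.round(o["contact_force"],1),"w %.4f g %.1f t %.1f"%(o["grip_width"],o["gripper_force"],o["clock"]),"j",np.round(o["joints"],2))
    for a in sys.argv[1:]:
        f=a.split(","); tray=f[0][0]=="t"; f=[float(v.strip("t")) for v in f]
        q=T2W(*f[:3]) if tray else np.array(f[:3]); N=Rm(f[3])
        d=M.T@(q-p)/.25; w=R.from_matrix(M.T@N).as_rotvec()/(np.pi/2)
        print(a,np.round(d,3),np.round(w,3),"| mm %.0f deg %.0f"%(np.linalg.norm(q-p)*1e3,np.linalg.norm(w)*90), "world",np.round(q,4)); p,M=q,N
E
python3 pl.py .42,-.44,.2,-.8 .50,-.2,.2,-.3 .50,.05,.17,.084 .447,.26,.12,.084 .447,.26,.005,.084
```

```text
now [ 0.2038 -0.6435  0.2313] yaw -1.264 tilt 0.000 F [ 0.2 -0.2  0.4] w 0.0855 g 0.0 t 1.4 j [ 1.16  0.48  0.02  1.56 -0.01  1.11 -0.08]Traceback (most recent call last):
  File "pl.py", line 13, in <module>
    d=M.T@(q-p)/.25; w=R.from_matrix(M.T@N).as_rotvec()/(np.pi/2)
                       ~~~~~~~~~~~~~^^^^^^^
  File "scipy/spatial/transform/_rotation.pyx", line 1143, in scipy.spatial.transform._rotation.Rotation.from_matrix
ValueError: Non-positive determinant (left-handed or null coordinate frame) in rotation matrix 0: [[-8.94235454e-01  4.47596864e-01 -2.74338538e-05]
 [ 4.47596864e-01  8.94235452e-01 -5.65842381e-05]
 [ 7.94602900e-07  6.28789388e-05  9.99999998e-01]].
```

```bash
sed -i 's/\[\[s,c,0\],\[-c,s,0\]/[[-s,c,0],[c,s,0]/' pl.py; python3 pl.py .42,-.44,.2,-.8 .50,-.2,.2,-.3 .50,.05,.17,.084 .447,.26,.12,.084 .447,.26,.005,.084
```

```text
now [ 0.2038 -0.6435  0.2313] yaw -1.264 tilt 0.000 F [ 0.2 -0.2  0.4] w 0.0855 g 0.0 t 1.4 j [ 1.16  0.48  0.02  1.56 -0.01  1.11 -0.08]
.42,-.44,.2,-.8 [ 1.07  -0.515  0.125] [ 0.    -0.    -0.295] | mm 299 deg 27 world [ 0.42 -0.44  0.2 ]
.50,-.2,.2,-.3 [ 0.898 -0.466  0.   ] [ 0.     0.    -0.318] | mm 253 deg 29 world [ 0.5 -0.2  0.2]
.50,.05,.17,.084 [ 0.955 -0.296  0.12 ] [ 0.     0.    -0.244] | mm 252 deg 22 world [0.5  0.05 0.17]
.447,.26,.12,.084 [ 0.855 -0.141  0.2  ] [0. 0. 0.] | mm 222 deg 0 world [0.447 0.26  0.12 ]
.447,.26,.005,.084 [0.   0.   0.46] [0. 0. 0.] | mm 115 deg 0 world [0.447 0.26  0.005]
```

Request:
{"fn": "apply_moves", "kwargs": {
  "rows": [
    [0.95, -0.46, 0.12, 0, 0, -0.295],
    [0.95, -0.46, 0.12, 0, 0, -0.295],
    [0.95, -0.46, 0.12, 0, 0, -0.295],
    [0.95, -0.46, 0.12, 0, 0, -0.295],
    [0.95, -0.46, 0.12, 0, 0, -0.295]
  ],
  "claw": 1,
  "newtons": 60
}}

```text
clock: 2.02
tcp_pos: [0.3997, -0.4576, 0.201]
orientation: [-2.906, -1.19, -0.004]
contact_force: [0.3, -0.5, 0.1]
grip_width: 0.0855
gripper_force: 0.0
```

Request:
{"fn": "apply_moves", "kwargs": {
  "rows": [
    [0.9, -0.46, 0, 0, 0, -0.32],
    [0.9, -0.46, 0, 0, 0, -0.32],
    [0.9, -0.46, 0, 0, 0, -0.32],
    [0.9, -0.46, 0, 0, 0, -0.32],
    [0.9, -0.46, 0, 0, 0, -0.32]
  ]
}}

```text
clock: 2.65
tcp_pos: [0.4788, -0.2182, 0.2019]
orientation: [-2.519, -1.877, -0.003]
contact_force: [-1.5, -0.9, 0.5]
grip_width: 0.0857
gripper_force: 0.0
```

```bash
python3 pl.py  .50,.05,.17,.084 .447,.26,.12,.084
```

```text
now [ 0.4788 -0.2182  0.2019] yaw -0.290 tilt 0.002 F [-1.5 -0.9  0.5] w 0.0857 g 0.0 t 2.6 j [ 0.62  0.29 -0.37  1.92  0.13  0.95 -0.1 ]
.50,.05,.17,.084 [ 1.052 -0.226  0.129] [ 0.001 -0.001 -0.238] | mm 271 deg 21 world [0.5  0.05 0.17]
.447,.26,.12,.084 [ 0.855 -0.141  0.2  ] [0. 0. 0.] | mm 222 deg 0 world [0.447 0.26  0.12 ]
```

Request:
{"fn": "apply_moves", "kwargs": {
  "rows": [
    [1.0, -0.22, 0.13, 0, 0, -0.238],
    [1.0, -0.22, 0.13, 0, 0, -0.238],
    [1.0, -0.22, 0.13, 0, 0, -0.238],
    [1.0, -0.22, 0.13, 0, 0, -0.238],
    [1.0, -0.22, 0.13, 0, 0, -0.238]
  ]
}}

```text
clock: 3.28
tcp_pos: [0.498, 0.0358, 0.1688]
orientation: [-2.129, -2.31, -0.002]
contact_force: [0.3, -1.0, -0.2]
grip_width: 0.0855
gripper_force: 0.0
```

Request:
{"fn": "apply_moves", "kwargs": {
  "rows": [
    [0.9, -0.15, 0.2, 0, 0, 0],
    [0.9, -0.15, 0.2, 0, 0, 0],
    [0.9, -0.15, 0.2, 0, 0, 0],
    [0.9, -0.15, 0.2, 0, 0, 0],
    [0.9, -0.15, 0.2, 0, 0, 0]
  ]
}}

```text
clock: 3.9
tcp_pos: [0.4429, 0.2559, 0.1184]
orientation: [-2.13, -2.307, -0.0]
contact_force: [-0.1, -0.4, -0.4]
grip_width: 0.0855
gripper_force: 0.0
```

```bash
python3 pl.py  .447,.26,.1,.084 .447,.26,.004,.084; python3 m.py | sed -n 1,6p
```

```text
now [0.4429 0.2559 0.1184] yaw 0.080 tilt 0.001 F [-0.1 -0.4 -0.4] w 0.0855 g 0.0 t 3.9 j [-0.16  0.42 -0.59  2.01  0.32  0.8  -0.86]
.447,.26,.1,.084 [0.015 0.018 0.074] [-0.    -0.001 -0.003] | mm 19 deg 0 world [0.447 0.26  0.1  ]
.447,.26,.004,.084 [0.    0.    0.384] [0. 0. 0.] | mm 96 deg 0 world [0.447 0.26  0.004]
plug_carton_1 [('top', 0.97, [358.8, 244.7, 33.3, 22.6]), ('top', 0.88, [241.2, 223.5, 37.2, 24.5]), ('top', 0.81, [295.7, 223.9, 32.4, 29.2]), ('top', 0.45, [216.3, 222.7, 11.9, 9.2]), ('side', 0.95, [368.3, 167.4, 25.3, 21.0]), ('side', 0.78, [305.3, 259.5, 26.6, 31.9]), ('side', 0.76, [346.0, 199.2, 19.0, 26.2]), ('side', 0.67, [330.5, 239.8, 20.6, 21.7])]
  top [358.8, 244.7, 33.3, 22.6] 2 [ 0.3857 -0.2296 -0.0078] cost 0.080
  top [241.2, 223.5, 37.2, 24.5] 1 [0.434  0.1112 0.3665] cost 0.095
  top [295.7, 223.9, 32.4, 29.2] 2 [ 0.4336 -0.039   0.4439] cost 0.090
  top [216.3, 222.7, 11.9, 9.2] 1 [0.4644 0.1911 2.5546] cost 0.913
kit_tray [('top', 0.56, [202.0, 137.8, 115.6, 62.2]), ('side', 0.59, [238.3, 191.4, 67.4, 84.7])]
```

Request:
{"fn": "apply_moves", "kwargs": {
  "rows": [
    [0.015, 0.018, 0.2, 0, 0, 0],
    [0.015, 0.018, 0.38, 0, 0, 0],
    [0.015, 0.018, 0.465, 0, 0, 0],
    [0.015, 0.018, 0.465, 0, 0, 0]
  ]
}}

```text
clock: 5.5
tcp_pos: [0.4464, 0.2572, 0.0012]
orientation: [-2.134, -2.304, 0.005]
contact_force: [0.2, 0.1, 1.0]
grip_width: 0.0854
gripper_force: 0.0
```

Request:
{"fn": "apply_moves", "kwargs": {
  "rows": [
    [0, 0, 0, 0, 0, 0],
    [0, 0, 0, 0, 0, 0],
    [0, 0, 0, 0, 0, 0],
    [0, 0, 0, 0, 0, 0]
  ],
  "claw": 0
}}

```text
clock: 6.0
tcp_pos: [0.4483, 0.2583, 0.0041]
orientation: [2.135, 2.303, 0.003]
contact_force: [-1.7, -0.9, 5.6]
grip_width: 0.0514
gripper_force: 63.1
```

Request:
{"fn": "apply_moves", "kwargs": {
  "rows": [
    [0, 0, -0.1, 0, 0, 0],
    [0, 0, -0.2, 0, 0, 0],
    [0, 0, -0.3, 0, 0, 0],
    [0, 0, -0.3, 0, 0, 0]
  ]
}}

```text
clock: 6.5
tcp_pos: [0.449, 0.2585, 0.0797]
orientation: [2.135, 2.302, 0.007]
contact_force: [-0.0, 0.4, -1.9]
grip_width: 0.051
gripper_force: 63.3
```

```bash
python3 pl.py  .50,.20,.08,0.9 t-.056,-.060,.08,1.713 t-.056,-.060,.06,1.713  t-.056,-.060,.0,1.713
```

```text
now [0.449  0.2585 0.0797] yaw 0.075 tilt 0.005 F [-0.   0.4 -1.9] w 0.0510 g 63.3 t 6.5 j [-0.19  0.49 -0.56  2.03  0.39  0.73 -0.92]
.50,.20,.08,0.9 [-0.249  0.186 -0.001] [ 0.003  0.    -0.525] | mm 78 deg 47 world [0.5  0.2  0.08]
t-.056,-.060,.08,1.713 [-0.4    0.424 -0.016] [ 0.     0.    -0.518] | mm 146 deg 47 world [0.6442 0.2209 0.084 ]
t-.056,-.060,.06,1.713 [0.   0.   0.08] [0. 0. 0.] | mm 20 deg 0 world [0.6442 0.2209 0.064 ]
t-.056,-.060,.0,1.713 [0.   0.   0.24] [0. 0. 0.] | mm 60 deg 0 world [0.6442 0.2209 0.004 ]
```

Request:
{"fn": "apply_moves", "kwargs": {
  "rows": [
    [-0.25, 0.186, -0.05, 0, 0, -0.525],
    [-0.25, 0.186, -0.05, 0, 0, -0.525],
    [-0.25, 0.186, -0.05, 0, 0, -0.525],
    [-0.25, 0.186, -0.05, 0, 0, -0.525],
    [-0.25, 0.186, -0.05, 0, 0, -0.525]
  ]
}}

```text
clock: 7.12
tcp_pos: [0.4982, 0.1984, 0.0891]
orientation: [-1.028, -2.968, 0.001]
contact_force: [1.1, -0.5, -2.3]
grip_width: 0.0509
gripper_force: 63.0
```

Request:
{"fn": "apply_moves", "kwargs": {
  "rows": [
    [-0.4, 0.42, 0, 0, 0, -0.518],
    [-0.4, 0.42, 0, 0, 0, -0.518],
    [-0.4, 0.42, 0, 0, 0, -0.518],
    [-0.4, 0.42, 0, 0, 0, -0.518],
    [-0.4, 0.42, 0, 0, 0, -0.518]
  ]
}}

```text
clock: 7.75
tcp_pos: [0.6419, 0.2186, 0.0882]
orientation: [0.229, -3.131, 0.0]
contact_force: [-0.0, -0.5, -2.7]
grip_width: 0.0514
gripper_force: 63.1
```

```bash
python3 pl.py  t-.060,-.060,.04,1.713  t-.060,-.060,.006,1.713 t-.045,-.060,.006,1.713
```

```text
now [0.6419 0.2186 0.0882] yaw 1.717 tilt 0.002 F [-0.  -0.5 -2.7] w 0.0514 g 63.1 t 7.8 j [ 0.15  0.8  -0.87  1.61  0.68  1.06  0.79]
t-.060,-.060,.04,1.713 [0.005 0.008 0.177] [-0.    -0.001  0.003] | mm 44 deg 0 world [0.6402 0.2203 0.044 ]
t-.060,-.060,.006,1.713 [0.    0.    0.136] [0. 0. 0.] | mm 34 deg 0 world [0.6402 0.2203 0.01  ]
t-.045,-.060,.006,1.713 [-0.06  0.    0.  ] [0. 0. 0.] | mm 15 deg 0 world [0.6551 0.2224 0.01  ]
```

Request:
{"fn": "apply_moves", "kwargs": {
  "rows": [
    [0.005, 0.008, 0.15, 0, 0, 0],
    [0.005, 0.008, 0.25, 0, 0, 0],
    [0.005, 0.008, 0.312, 0, 0, 0],
    [0.005, 0.008, 0.312, 0, 0, 0]
  ]
}}

```text
clock: 8.25
tcp_pos: [0.6404, 0.2208, 0.011]
orientation: [0.225, -3.132, 0.001]
contact_force: [-0.1, 0.2, -1.7]
grip_width: 0.0511
gripper_force: 63.3
```

Request:
{"fn": "apply_moves", "kwargs": {
  "rows": [
    [-0.02, 0, 0, 0, 0, 0],
    [-0.04, 0, 0, 0, 0, 0],
    [-0.048, 0, 0, 0, 0, 0],
    [-0.048, 0, 0, 0, 0, 0]
  ]
}}

```text
clock: 8.75
tcp_pos: [0.6528, 0.2228, 0.0123]
orientation: [-0.225, 3.133, 0.0]
contact_force: [-0.7, 0.1, -1.3]
grip_width: 0.0507
gripper_force: 63.4
```

```bash
python3 pl.py  t-.045,-.060,.006,1.713; python3 -c "
from h import *
p=r.grab_frame('top'); save(p,'a1.png',(180,120,160,110),4)"
```

```text
now [0.6528 0.2228 0.0123] yaw 1.714 tilt 0.000 F [-0.7  0.1 -1.3] w 0.0507 g 63.4 t 8.8 j [ 0.1   0.9  -0.81  1.61  0.76  0.97  0.75]
t-.045,-.060,.006,1.713 [-0.009 -0.003  0.009] [0.    0.    0.001] | mm 3 deg 0 world [0.6551 0.2224 0.01  ]
```

View pics/a1.png

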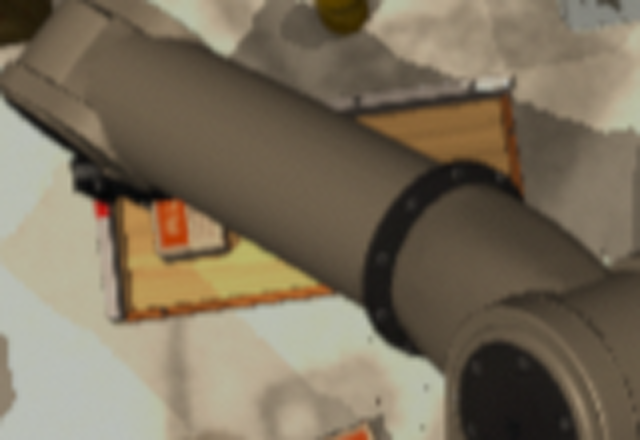

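The top view shows the carton held in the tray, left of the arm, with its near end at about (229,180) px. The arm hides the fence end. I'll continue by force.

Request:
{"fn": "apply_moves", "kwargs": {
  "rows": [
    [-0.008, -0.003, 0.012, 0, 0, 0],
    [-0.014, -0.003, 0.012, 0, 0, 0],
    [-0.02, -0.003, 0.012, 0, 0, 0],
    [-0.02, -0.003, 0.012, 0, 0, 0]
  ]
}}

```text
clock: 9.3
tcp_pos: [0.6528, 0.2226, 0.0084]
orientation: [0.226, -3.125, 0.004]
contact_force: [-14.7, -3.5, 7.5]
grip_width: 0.0515
gripper_force: 64.3
```

Request:
{"fn": "apply_moves", "kwargs": {
  "rows": [
    [-0.008, 0, 0, 0, 0, 0],
    [-0.014, 0, 0, 0, 0, 0],
    [-0.02, 0, 0, 0, 0, 0],
    [-0.02, 0, 0, 0, 0, 0]
  ]
}}

```text
clock: 9.8
tcp_pos: [0.6529, 0.2227, 0.0084]
orientation: [0.227, -3.116, 0.008]
contact_force: [-31.0, -8.8, 19.7]
grip_width: 0.0514
gripper_force: 65.6
```

Request:
{"fn": "apply_moves", "kwargs": {
  "rows": [
    [0.03, 0, -0.006, 0, 0, 0],
    [0.03, 0, -0.006, 0, 0, 0]
  ]
}}

```text
clock: 10.05
tcp_pos: [0.6531, 0.2223, 0.0103]
orientation: [0.226, -3.13, 0.001]
contact_force: [-8.7, -0.8, 2.1]
grip_width: 0.0511
gripper_force: 64.0
```

Request:
{"fn": "apply_moves", "kwargs": {
  "rows": [
    [0, 0, 0, 0, 0, 0],
    [0, 0, 0, 0, 0, 0],
    [0, 0, -0.1, 0, 0, 0],
    [0, 0, -0.2, 0, 0, 0],
    [0, 0, -0.2, 0, 0, 0]
  ],
  "claw": 0.78
}}

```text
clock: 10.68
tcp_pos: [0.6573, 0.2237, 0.065]
orientation: [-0.224, 3.128, 0.004]
contact_force: [0.4, -0.2, -1.0]
grip_width: 0.0662
gripper_force: 0.0
```

```bash
python3 pl.py  t-.048,-.115,.054,1.713 t-.048,-.115,.010,1.713 t-.048,-.067,.010,1.713
```

```text
now [0.6573 0.2237 0.065 ] yaw 1.714 tilt 0.006 F [ 0.4 -0.2 -1. ] w 0.0662 g 0.0 t 10.7 j [ 0.12  0.84 -0.85  1.59  0.71  1.04  0.79]
t-.048,-.115,.054,1.713 [ 0.022 -0.224  0.028] [0.001 0.004 0.001] | mm 57 deg 0 world [0.6599 0.1676 0.058 ]
t-.048,-.115,.010,1.713 [0.    0.    0.176] [0. 0. 0.] | mm 44 deg 0 world [0.6599 0.1676 0.014 ]
t-.048,-.067,.010,1.713 [0.    0.192 0.   ] [0. 0. 0.] | mm 48 deg 0 world [0.6531 0.2151 0.014 ]
```

Request:
{"fn": "apply_moves", "kwargs": {
  "rows": [
    [0.02, -0.224, 0.028, 0.001, 0.004, 0],
    [0.02, -0.224, 0.028, 0.001, 0.004, 0],
    [0.02, -0.224, 0.028, 0.001, 0.004, 0],
    [0.02, -0.224, 0.028, 0.001, 0.004, 0]
  ],
  "claw": 0
}}

```text
clock: 11.18
tcp_pos: [0.658, 0.1677, 0.0541]
orientation: [0.227, -3.128, 0.001]
contact_force: [0.1, -0.3, 0.6]
grip_width: 0.0003
gripper_force: 0.0
```

Request:
{"fn": "apply_moves", "kwargs": {
  "rows": [
    [0, 0, 0.1, 0, 0, 0],
    [0, 0, 0.18, 0, 0, 0],
    [0, 0, 0.18, 0, 0, 0]
  ]
}}

```text
clock: 11.55
tcp_pos: [0.6567, 0.166, 0.0062]
orientation: [0.226, -3.124, 0.004]
contact_force: [-0.0, -0.2, 0.8]
grip_width: -0.0001
gripper_force: 0.0
```

Request:
{"fn": "apply_moves", "kwargs": {
  "rows": [
    [0, 0.04, 0, 0, 0, 0],
    [0, 0.08, 0, 0, 0, 0],
    [0, 0.12, 0, 0, 0, 0],
    [0, 0.16, 0, 0, 0, 0],
    [0, 0.18, 0, 0, 0, 0]
  ]
}}

```text
clock: 12.18
tcp_pos: [0.6513, 0.2116, 0.0087]
orientation: [0.226, -3.127, 0.003]
contact_force: [-0.2, -3.2, 1.3]
grip_width: 0.0
gripper_force: 1.4
```

Request:
{"fn": "apply_moves", "kwargs": {
  "rows": [
    [0, 0.015, 0, 0, 0, 0],
    [0, 0.03, 0, 0, 0, 0],
    [0, 0.03, 0, 0, 0, 0]
  ]
}}

```text
clock: 12.55
tcp_pos: [0.6511, 0.2155, 0.0087]
orientation: [0.222, -3.127, 0.009]
contact_force: [-1.6, -7.2, 6.7]
grip_width: 0.0003
gripper_force: 3.5
```

```bash
python3 pl.py  t-.048,-.067,.010,1.713
```

```text
now [0.6511 0.2155 0.0087] yaw 1.712 tilt 0.009 F [-1.6 -7.2  6.7] w 0.0003 g 3.5 t 12.6 j [ 0.11  0.9  -0.8   1.62  0.76  0.97  0.75]
t-.048,-.067,.010,1.713 [-0.008 -0.003 -0.021] [-0.003 -0.004 -0.   ] | mm 6 deg 0 world [0.6531 0.2151 0.014 ]
```

Request:
{"fn": "apply_moves", "kwargs": {
  "rows": [
    [0, 0.015, -0.01, 0, 0, 0],
    [0, 0.03, -0.01, 0, 0, 0],
    [0, 0.03, -0.01, 0, 0, 0],
    [0, 0.03, -0.01, 0, 0, 0]
  ]
}}

```text
clock: 13.05
tcp_pos: [0.6507, 0.2155, 0.0089]
orientation: [0.215, -3.125, 0.024]
contact_force: [1.1, -18.2, 1.7]
grip_width: -0.0001
gripper_force: 9.0
```

Request:
{"fn": "apply_moves", "kwargs": {
  "rows": [
    [0, -0.08, 0, 0, 0, 0],
    [0, -0.12, -0.3, 0, 0, 0],
    [0, -0.12, -0.4, 0, 0, 0],
    [0, -0.12, -0.4, 0, 0, 0]
  ],
  "claw": 1
}}

```text
clock: 13.55
tcp_pos: [0.6562, 0.1978, 0.115]
orientation: [-0.225, 3.133, 0.002]
contact_force: [-0.1, 0.7, 0.3]
grip_width: 0.0723
gripper_force: 0.0
```

```bash
python3 pl.py  .54,.12,.10,1.0 .434,.112,.10,.42
```

```text
now [0.6562 0.1978 0.115 ] yaw 1.714 tilt 0.002 F [-0.1  0.7  0.3] w 0.0723 g 0.0 t 13.6 j [ 0.19  0.78 -0.89  1.58  0.66  1.1   0.85]
.54,.12,.10,1.0 [ 0.504 -0.242  0.06 ] [ 0.001 -0.     0.455] | mm 141 deg 41 world [0.54 0.12 0.1 ]
.434,.112,.10,.42 [ 0.339 -0.256  0.   ] [0.    0.    0.369] | mm 106 deg 33 world [0.434 0.112 0.1  ]
```

Request:
{"fn": "apply_moves", "kwargs": {
  "rows": [
    [0.5, -0.24, 0.06, 0, 0, 0.455],
    [0.5, -0.24, 0.06, 0, 0, 0.455],
    [0.5, -0.24, 0.06, 0, 0, 0.455],
    [0.5, -0.24, 0.06, 0, 0, 0.455],
    [0.5, -0.24, 0.06, 0, 0, 0.455]
  ]
}}

```text
clock: 14.18
tcp_pos: [0.5385, 0.1188, 0.0964]
orientation: [-0.881, -3.01, 0.007]
contact_force: [-0.5, 0.9, -0.3]
grip_width: 0.0853
gripper_force: 0.0
```

Request:
{"fn": "apply_moves", "kwargs": {
  "rows": [
    [0.34, -0.255, 0, 0, 0, 0.369],
    [0.34, -0.255, 0, 0, 0, 0.369],
    [0.34, -0.255, 0, 0, 0, 0.369],
    [0.34, -0.255, 0, 0, 0, 0.369],
    [0.34, -0.255, 0, 0, 0, 0.369]
  ]
}}

```text
clock: 14.8
tcp_pos: [0.4336, 0.1115, 0.0974]
orientation: [-1.701, -2.636, 0.007]
contact_force: [-0.1, -0.4, -0.2]
grip_width: 0.0852
gripper_force: 0.0
```

```bash
cat > side.py <<'E'
from h import *
import sys
# fit cartons in the views named, from given starts
np.set_printoptions(precision=4,suppress=True)
def run(names,starts,zz):
    P={n:r.grab_frame(n) for n in names}
    O={n:[d for d in r.outline_of(P[n],"plug_carton_1") if d["conf"]>.25] for n in P}
    for q,z in zip(starts,zz):
        v=[]; 
        for n in P:
            s=sil(P[n],CART,q,z)[::4,::4].astype(bool)
            b=max(O[n],key=lambda d:(d["pixels"]&s).sum(),default=None)
            if b is not None and (b["pixels"]&s).sum()>.3*s.sum(): v.append((P[n],b["pixels"]))
        if not v: print(q,"no view"); continue
        print(q,len(v),*fit(v,CART,q,z,scale=(.01,.01,.15)))
    return P
if __name__=="__main__":
    names=sys.argv[1].split(",")
    S=[[float(t) for t in a.split(",")] for a in sys.argv[2:]]
    run(names,[s[:3] for s in S],[s[3] if len(s)>3 else 0 for s in S])
E
python3 side.py side .4317,.1137,.4241; python3 side.py top,side .4331,-.0388,.4132 .384,-.2287,.005;python3 pl.py  .4317,.1137,.10,.42 .4317,.1137,.005,.42
```

```text
[0.4317, 0.1137, 0.4241] 1 [0.4302 0.1152 0.3954] 0.054277828886844515
[0.4331, -0.0388, 0.4132] 2 [ 0.4337 -0.0411  0.4306] 0.35355735530076543
[0.384, -0.2287, 0.005] 2 [ 0.3856 -0.2282 -0.023 ] 0.1005720185143611
now [0.4332 0.111  0.0974] yaw 0.421 tilt 0.007 F [-0.6  0.4  0.2] w 0.0853 g 0.0 t 15.1 j [ 0.22  0.39 -0.71  2.16  0.38  0.72 -0.33]
.4317,.1137,.10,.42 [ 0.012 -0.001 -0.01 ] [-0.004 -0.     0.   ] | mm 4 deg 0 world [0.4317 0.1137 0.1   ]
.4317,.1137,.005,.42 [0.   0.   0.38] [0. 0. 0.] | mm 95 deg 0 world [0.4317 0.1137 0.005 ]
```

Request:
{"fn": "apply_moves", "kwargs": {
  "rows": [
    [0.012, 0, 0.15, -0.004, 0, 0],
    [0.012, 0, 0.3, -0.004, 0, 0],
    [0.012, 0, 0.37, -0.004, 0, 0],
    [0.012, 0, 0.37, -0.004, 0, 0]
  ]
}}

```text
clock: 15.6
tcp_pos: [0.4304, 0.1134, 0.004]
orientation: [-1.707, -2.635, 0.003]
contact_force: [0.1, 0.2, 0.5]
grip_width: 0.0854
gripper_force: 0.0
```

Request:
{"fn": "apply_moves", "kwargs": {
  "rows": [
    [0, 0, 0, 0, 0, 0],
    [0, 0, 0, 0, 0, 0],
    [0, 0, 0, 0, 0, 0],
    [0, 0, 0, 0, 0, 0]
  ],
  "claw": 0
}}

```text
clock: 16.1
tcp_pos: [0.4319, 0.1135, 0.0061]
orientation: [1.71, 2.634, 0.001]
contact_force: [-1.4, 0.7, 7.8]
grip_width: 0.0516
gripper_force: 44.9
```

Request:
{"fn": "apply_moves", "kwargs": {
  "rows": [
    [0, 0, -0.1, 0, 0, 0],
    [0, 0, -0.2, 0, 0, 0],
    [0, 0, -0.34, 0, 0, 0],
    [0, 0, -0.34, 0, 0, 0]
  ]
}}

```text
clock: 16.6
tcp_pos: [0.4331, 0.1139, 0.0923]
orientation: [1.709, 2.632, 0.005]
contact_force: [0.6, 0.8, -2.0]
grip_width: 0.051
gripper_force: 69.7
```

```bash
python3 pl.py  .52,.13,.09,1.1 t-.060,-.108,.085,1.713 t-.060,-.108,.010,1.713
```

```text
now [0.4331 0.1139 0.0923] yaw 0.419 tilt 0.005 F [ 0.6  0.8 -2. ] w 0.0510 g 69.7 t 16.6 j [ 0.21  0.4  -0.71  2.17  0.4   0.7  -0.36]
.52,.13,.09,1.1 [-0.083  0.344  0.011] [ 0.003  0.002 -0.433] | mm 88 deg 39 world [0.52 0.13 0.09]
t-.060,-.108,.085,1.713 [-0.375  0.383  0.004] [ 0.    0.   -0.39] | mm 134 deg 35 world [0.647  0.1728 0.089 ]
t-.060,-.108,.010,1.713 [0.  0.  0.3] [0. 0. 0.] | mm 75 deg 0 world [0.647  0.1728 0.014 ]
```

Request:
{"fn": "apply_moves", "kwargs": {
  "rows": [
    [-0.083, 0.344, 0.01, 0.003, 0.002, -0.433],
    [-0.083, 0.344, 0.01, 0.003, 0.002, -0.433],
    [-0.083, 0.344, 0.01, 0.003, 0.002, -0.433],
    [-0.083, 0.344, 0.01, 0.003, 0.002, -0.433],
    [-0.083, 0.344, 0.01, 0.003, 0.002, -0.433]
  ]
}}

```text
clock: 17.23
tcp_pos: [0.5177, 0.1292, 0.0864]
orientation: [-0.733, -3.048, 0.004]
contact_force: [-0.3, 0.6, -2.8]
grip_width: 0.051
gripper_force: 69.6
```

Request:
{"fn": "apply_moves", "kwargs": {
  "rows": [
    [-0.375, 0.383, 0, 0, 0, -0.39],
    [-0.375, 0.383, 0, 0, 0, -0.39],
    [-0.375, 0.383, 0, 0, 0, -0.39],
    [-0.375, 0.383, 0, 0, 0, -0.39],
    [-0.375, 0.383, 0, 0, 0, -0.39]
  ]
}}

```text
clock: 17.85
tcp_pos: [0.6448, 0.1722, 0.0857]
orientation: [0.218, -3.127, 0.001]
contact_force: [0.1, -0.5, -2.1]
grip_width: 0.0509
gripper_force: 69.7
```

```bash
python3 pl.py  t-.060,-.108,.009,1.713; python3 side.py top,side .4331,-.0388,.4132 .384,-.2287,.005
```

```text
now [0.6448 0.1722 0.0857] yaw 1.710 tilt 0.007 F [ 0.1 -0.5 -2.1] w 0.0509 g 69.7 t 17.9 j [ 0.24  0.8  -0.9   1.64  0.7   1.06  0.83]
t-.060,-.108,.009,1.713 [-0.011  0.001  0.291] [-0.    -0.005 -0.002] | mm 73 deg 0 world [0.647  0.1728 0.013 ]
[0.4331, -0.0388, 0.4132] 1 [ 0.4311 -0.0387  0.4281] 0.06459101461149797
[0.384, -0.2287, 0.005] 1 [ 0.3834 -0.225  -0.0084] 0.10820165537998494
```

Request:
{"fn": "apply_moves", "kwargs": {
  "rows": [
    [-0.005, 0, 0.15, 0, -0.005, 0],
    [-0.005, 0, 0.25, 0, -0.005, 0],
    [-0.005, 0, 0.29, 0, -0.005, 0],
    [-0.005, 0, 0.297, 0, -0.005, 0]
  ]
}}

```text
clock: 18.55
tcp_pos: [0.646, 0.1727, 0.0121]
orientation: [-0.222, 3.132, 0.0]
contact_force: [0.4, 0.1, -2.3]
grip_width: 0.051
gripper_force: 69.5
```

Request:
{"fn": "apply_moves", "kwargs": {
  "rows": [
    [-0.025, 0, 0, 0, 0, 0],
    [-0.05, 0, 0, 0, 0, 0],
    [-0.06, 0, 0, 0, 0, 0],
    [-0.07, 0, 0, 0, 0, 0],
    [-0.07, 0, 0, 0, 0, 0]
  ]
}}

```text
clock: 19.18
tcp_pos: [0.6568, 0.1743, 0.0123]
orientation: [0.226, -3.123, 0.007]
contact_force: [-21.8, -6.6, 12.5]
grip_width: 0.0508
gripper_force: 70.8
```

```bash
python3 pl.py  t-.048,-.108,.006,1.713
```

```text
now [0.6568 0.1743 0.0123] yaw 1.715 tilt 0.011 F [-21.8  -6.6  12.5] w 0.0508 g 70.8 t 19.2 j [ 0.19  0.9  -0.84  1.63  0.77  0.99  0.8 ]
t-.048,-.108,.006,1.713 [-0.009 -0.     0.009] [-0.002 -0.007  0.002] | mm 3 deg 1 world [0.6589 0.1745 0.01  ]
```

Request:
{"fn": "apply_moves", "kwargs": {
  "rows": [
    [0.02, 0, 0, 0, 0, 0],
    [0.02, 0, 0.008, 0, 0, 0]
  ]
}}

```text
clock: 19.42
tcp_pos: [0.6567, 0.1745, 0.0112]
orientation: [0.224, -3.133, 0.001]
contact_force: [-8.7, -2.2, 4.4]
grip_width: 0.0508
gripper_force: 70.2
```

Request:
{"fn": "apply_moves", "kwargs": {
  "rows": [
    [0, 0, 0, 0, 0, 0],
    [0, 0, 0, 0, 0, 0],
    [0, 0, -0.1, 0, 0, 0],
    [0, 0, -0.2, 0, 0, 0],
    [0, 0, -0.2, 0, 0, 0]
  ],
  "claw": 0.78
}}

```text
clock: 20.05
tcp_pos: [0.6606, 0.1756, 0.0649]
orientation: [-0.222, 3.126, 0.003]
contact_force: [0.8, -0.9, -0.6]
grip_width: 0.0664
gripper_force: 0.0
```

```bash
python3 pl.py  t-.050,-.163,.054,1.713 t-.050,-.163,.010,1.713 t-.050,-.119,.010,1.713
```

```text
now [0.6606 0.1756 0.0649] yaw 1.712 tilt 0.008 F [ 0.8 -0.9 -0.6] w 0.0664 g 0.0 t 20.1 j [ 0.22  0.84 -0.88  1.62  0.73  1.03  0.83]
t-.050,-.163,.054,1.713 [ 0.015 -0.224  0.027] [ 0.001  0.005 -0.   ] | mm 56 deg 0 world [0.6647 0.1198 0.058 ]
t-.050,-.163,.010,1.713 [0.    0.    0.176] [0. 0. 0.] | mm 44 deg 0 world [0.6647 0.1198 0.014 ]
t-.050,-.119,.010,1.713 [0.    0.176 0.   ] [0. 0. 0.] | mm 44 deg 0 world [0.6585 0.1633 0.014 ]
```

Request:
{"fn": "apply_moves", "kwargs": {
  "rows": [
    [0.015, -0.224, 0.027, 0.001, 0.005, 0],
    [0.015, -0.224, 0.027, 0.001, 0.005, 0],
    [0.015, -0.224, 0.027, 0.001, 0.005, 0],
    [0.015, -0.224, 0.027, 0.001, 0.005, 0]
  ],
  "claw": 0
}}

```text
clock: 20.55
tcp_pos: [0.6624, 0.1199, 0.0543]
orientation: [0.225, -3.128, 0.002]
contact_force: [-0.3, -0.1, 1.1]
grip_width: 0.0
gripper_force: 0.0
```

Request:
{"fn": "apply_moves", "kwargs": {
  "rows": [
    [0, 0, 0.1, 0, 0, 0],
    [0, 0, 0.17, 0, 0, 0],
    [0, 0, 0.17, 0, 0, 0]
  ]
}}

```text
clock: 20.92
tcp_pos: [0.6606, 0.1179, 0.0085]
orientation: [0.223, -3.124, 0.004]
contact_force: [-0.6, -0.7, -0.1]
grip_width: -0.0003
gripper_force: 0.0
```

Request:
{"fn": "apply_moves", "kwargs": {
  "rows": [
    [0, 0.04, 0, 0, 0, 0],
    [0, 0.08, 0, 0, 0, 0],
    [0, 0.12, 0, 0, 0, 0],
    [0, 0.16, 0, 0, 0, 0],
    [0, 0.18, 0, 0, 0, 0]
  ]
}}

```text
clock: 21.55
tcp_pos: [0.6563, 0.1635, 0.0117]
orientation: [0.223, -3.129, 0.004]
contact_force: [0.1, -4.1, 3.9]
grip_width: -0.0
gripper_force: 1.9
```

Request:
{"fn": "apply_moves", "kwargs": {
  "rows": [
    [0, 0.015, 0, 0, 0, 0],
    [0, 0.03, 0, 0, 0, 0],
    [0, 0.03, 0, 0, 0, 0],
    [0, 0.03, 0, 0, 0, 0]
  ]
}}

```text
clock: 22.05
tcp_pos: [0.6563, 0.1639, 0.0117]
orientation: [0.215, -3.128, 0.017]
contact_force: [-2.2, -15.6, 11.3]
grip_width: -0.0002
gripper_force: 7.5
```

```bash
python3 pl.py  t-.050,-.119,.010,1.713
```

```text
now [0.6563 0.1639 0.0117] yaw 1.708 tilt 0.013 F [ -2.2 -15.6  11.3] w -0.0002 g 7.5 t 22.1 j [ 0.2   0.9  -0.83  1.64  0.78  0.98  0.8 ]
t-.050,-.119,.010,1.713 [-0.008 -0.004 -0.009] [-0.007 -0.004 -0.003] | mm 3 deg 1 world [0.6585 0.1633 0.014 ]
```

Request:
{"fn": "apply_moves", "kwargs": {
  "rows": [
    [0, -0.08, 0, 0, 0, 0],
    [0, -0.12, -0.3, 0, 0, 0],
    [0, -0.12, -0.36, 0, 0, 0],
    [0, -0.12, -0.36, 0, 0, 0]
  ],
  "claw": 1
}}

```text
clock: 22.55
tcp_pos: [0.661, 0.1419, 0.1039]
orientation: [0.222, -3.132, -0.0]
contact_force: [-0.1, 0.7, 0.2]
grip_width: 0.0726
gripper_force: 0.0
```

```bash
python3 pl.py  .53,.05,.10,1.0 .4325,-.039,.10,.425
```

```text
now [0.661  0.1419 0.1039] yaw 1.713 tilt 0.001 F [-0.1  0.7  0.2] w 0.0726 g 0.0 t 22.6 j [ 0.29  0.79 -0.91  1.61  0.68  1.09  0.9 ]
.53,.05,.10,1.0 [ 0.571 -0.29   0.016] [-0.    -0.001  0.454] | mm 160 deg 41 world [0.53 0.05 0.1 ]
.4325,-.039,.10,.425 [ 0.136 -0.51   0.   ] [0.    0.    0.366] | mm 132 deg 33 world [ 0.4325 -0.039   0.1   ]
```

Request:
{"fn": "apply_moves", "kwargs": {
  "rows": [
    [0.57, -0.29, 0.016, 0, 0, 0.454],
    [0.57, -0.29, 0.016, 0, 0, 0.454],
    [0.57, -0.29, 0.016, 0, 0, 0.454],
    [0.57, -0.29, 0.016, 0, 0, 0.454],
    [0.57, -0.29, 0.016, 0, 0, 0.454]
  ]
}}

```text
clock: 23.18
tcp_pos: [0.5281, 0.0487, 0.0975]
orientation: [-0.881, -3.01, 0.007]
contact_force: [-0.3, -0.3, 0.0]
grip_width: 0.0855
gripper_force: 0.0
```

Request:
{"fn": "apply_moves", "kwargs": {
  "rows": [
    [0.136, -0.51, 0, 0, 0, 0.366],
    [0.136, -0.51, 0, 0, 0, 0.366],
    [0.136, -0.51, 0, 0, 0, 0.366],
    [0.136, -0.51, 0, 0, 0, 0.366],
    [0.136, -0.51, 0, 0, 0, 0.366]
  ]
}}

```text
clock: 23.8
tcp_pos: [0.4324, -0.0388, 0.0989]
orientation: [-1.693, -2.642, 0.006]
contact_force: [-0.3, -0.4, 0.4]
grip_width: 0.0858
gripper_force: 0.0
```

```bash
python3 side.py top,side .4331,-.0388,.4132 .384,-.2287,.005 .6472,.2552,1.713,.004 .6545,.2037,1.713,.004; python3 pl.py  .4325,-.039,.10,.425 .4325,-.039,.005,.425
```

```text
[0.4331, -0.0388, 0.4132] 1 [ 0.4319 -0.0384  0.4362] 0.05068068472840004
[0.384, -0.2287, 0.005] 2 [ 0.3852 -0.2283  0.0003] 0.16101955871894524
[0.6472, 0.2552, 1.713] 2 [0.6482 0.2557 1.7117] 0.22241798757370818
[0.6545, 0.2037, 1.713] 2 [0.654  0.202  1.7378] 0.2159122520894572
now [ 0.4319 -0.0392  0.0988] yaw 0.428 tilt 0.006 F [0.1 0.1 0.8] w 0.0850 g 0.0 t 24.0 j [ 0.59  0.37 -0.74  2.19  0.39  0.72  0.01]
.4325,-.039,.10,.425 [-0.     0.003 -0.005] [-0.004 -0.001  0.002] | mm 1 deg 0 world [ 0.4325 -0.039   0.1   ]
.4325,-.039,.005,.425 [0.   0.   0.38] [0. 0. 0.] | mm 95 deg 0 world [ 0.4325 -0.039   0.005 ]
```

Request:
{"fn": "apply_moves", "kwargs": {
  "rows": [
    [0, 0.003, 0.15, -0.004, 0, 0],
    [0, 0.003, 0.3, -0.004, 0, 0],
    [0, 0.003, 0.37, -0.004, 0, 0],
    [0, 0.003, 0.37, -0.004, 0, 0]
  ]
}}

```text
clock: 24.5
tcp_pos: [0.4308, -0.0393, 0.0054]
orientation: [-1.699, -2.639, 0.001]
contact_force: [-0.0, -0.8, 1.0]
grip_width: 0.0855
gripper_force: 0.0
```

Request:
{"fn": "apply_moves", "kwargs": {
  "rows": [
    [0, 0, 0, 0, 0, 0],
    [0, 0, 0, 0, 0, 0],
    [0, 0, 0, 0, 0, 0],
    [0, 0, 0, 0, 0, 0]
  ],
  "claw": 0
}}

```text
clock: 25.0
tcp_pos: [0.4322, -0.04, 0.0075]
orientation: [1.702, 2.638, 0.001]
contact_force: [-1.2, -0.2, 5.2]
grip_width: 0.0508
gripper_force: 62.7
```

Request:
{"fn": "apply_moves", "kwargs": {
  "rows": [
    [0, 0, -0.1, 0, 0, 0],
    [0, 0, -0.2, 0, 0, 0],
    [0, 0, -0.34, 0, 0, 0],
    [0, 0, -0.34, 0, 0, 0]
  ]
}}

```text
clock: 25.5
tcp_pos: [0.4333, -0.0403, 0.0937]
orientation: [1.702, 2.635, 0.003]
contact_force: [0.6, 0.3, -2.4]
grip_width: 0.0509
gripper_force: 64.0
```

```bash
python3 pl.py  .52,.03,.09,1.1 t-.060,-.160,.085,1.713 t-.060,-.160,.010,1.713
```

```text
now [ 0.4333 -0.0403  0.0937] yaw 0.424 tilt 0.006 F [ 0.6  0.3 -2.4] w 0.0509 g 64.0 t 25.5 j [ 0.59  0.38 -0.75  2.19  0.41  0.7  -0.01]
.52,.03,.09,1.1 [0.114 0.432 0.017] [ 0.002  0.003 -0.43 ] | mm 112 deg 39 world [0.52 0.03 0.09]
t-.060,-.160,.085,1.713 [-0.314  0.569  0.004] [ 0.    0.   -0.39] | mm 162 deg 35 world [0.6544 0.1213 0.089 ]
t-.060,-.160,.010,1.713 [0.  0.  0.3] [0. 0. 0.] | mm 75 deg 0 world [0.6544 0.1213 0.014 ]
```

Request:
{"fn": "apply_moves", "kwargs": {
  "rows": [
    [0.114, 0.432, 0.01, 0.002, 0.003, -0.43],
    [0.114, 0.432, 0.01, 0.002, 0.003, -0.43],
    [0.114, 0.432, 0.01, 0.002, 0.003, -0.43],
    [0.114, 0.432, 0.01, 0.002, 0.003, -0.43],
    [0.114, 0.432, 0.01, 0.002, 0.003, -0.43]
  ]
}}

```text
clock: 26.12
tcp_pos: [0.5174, 0.0302, 0.0879]
orientation: [-0.733, -3.048, 0.0]
contact_force: [0.3, 0.5, -2.3]
grip_width: 0.0509
gripper_force: 64.1
```

Request:
{"fn": "apply_moves", "kwargs": {
  "rows": [
    [-0.314, 0.57, 0, 0, 0, -0.39],
    [-0.314, 0.57, 0, 0, 0, -0.39],
    [-0.314, 0.57, 0, 0, 0, -0.39],
    [-0.314, 0.57, 0, 0, 0, -0.39],
    [-0.314, 0.57, 0, 0, 0, -0.39]
  ]
}}

```text
clock: 26.75
tcp_pos: [0.6523, 0.1218, 0.0873]
orientation: [0.218, -3.127, -0.002]
contact_force: [0.1, -0.5, -2.6]
grip_width: 0.0506
gripper_force: 64.2
```

```bash
python3 pl.py  t-.060,-.160,.009,1.713; python3 side.py top,side .384,-.2287,.005
```

```text
now [0.6523 0.1218 0.0873] yaw 1.710 tilt 0.007 F [ 0.1 -0.5 -2.6] w 0.0506 g 64.2 t 26.8 j [ 0.33  0.81 -0.93  1.64  0.72  1.07  0.89]
t-.060,-.160,.009,1.713 [-0.01  -0.004  0.297] [ 0.001 -0.004 -0.002] | mm 74 deg 0 world [0.6544 0.1213 0.013 ]
[0.384, -0.2287, 0.005] 1 [ 0.3828 -0.2245  0.0152] 0.09692787908657796
```

Request:
{"fn": "apply_moves", "kwargs": {
  "rows": [
    [-0.01, -0.004, 0.15, 0, -0.004, 0],
    [-0.01, -0.004, 0.25, 0, -0.004, 0],
    [-0.01, -0.004, 0.29, 0, -0.004, 0],
    [-0.01, -0.004, 0.296, 0, -0.004, 0]
  ]
}}

```text
clock: 27.45
tcp_pos: [0.6547, 0.1214, 0.014]
orientation: [-0.222, 3.133, 0.004]
contact_force: [0.3, -0.6, -2.1]
grip_width: 0.0507
gripper_force: 64.2
```

Request:
{"fn": "apply_moves", "kwargs": {
  "rows": [
    [-0.02, 0, 0, 0, 0, 0],
    [-0.04, 0, 0, 0, 0, 0],
    [-0.055, 0, 0, 0, 0, 0],
    [-0.07, 0, 0, 0, 0, 0],
    [-0.07, 0, 0, 0, 0, 0]
  ]
}}

```text
clock: 28.08
tcp_pos: [0.665, 0.1232, 0.0137]
orientation: [0.223, -3.12, 0.003]
contact_force: [-23.6, -5.5, 10.2]
grip_width: 0.0508
gripper_force: 65.7
```

```bash
python3 pl.py  t-.048,-.160,.006,1.713
```

```text
now [0.665  0.1232 0.0137] yaw 1.713 tilt 0.013 F [-23.6  -5.5  10.2] w 0.0508 g 65.7 t 28.1 j [ 0.29  0.91 -0.87  1.63  0.79  1.    0.86]
t-.048,-.160,.006,1.713 [-0.005 -0.001  0.015] [-0.001 -0.009  0.   ] | mm 4 deg 1 world [0.6663 0.123  0.01  ]
```

Request:
{"fn": "apply_moves", "kwargs": {
  "rows": [
    [0.02, 0, 0, 0, 0, 0],
    [0.02, 0, 0.008, 0, 0, 0]
  ]
}}

```text
clock: 28.32
tcp_pos: [0.665, 0.1232, 0.0128]
orientation: [0.223, -3.131, -0.002]
contact_force: [-10.3, -1.9, 4.1]
grip_width: 0.0507
gripper_force: 65.0
```

Request:
{"fn": "apply_moves", "kwargs": {
  "rows": [
    [0, 0, 0, 0, 0, 0],
    [0, 0, 0, 0, 0, 0],
    [0, 0, -0.1, 0, 0, 0],
    [0, 0, -0.2, 0, 0, 0],
    [0, 0, -0.2, 0, 0, 0]
  ],
  "claw": 0.78
}}

```text
clock: 28.95
tcp_pos: [0.6695, 0.1242, 0.0668]
orientation: [-0.222, 3.126, 0.006]
contact_force: [0.1, -0.4, 0.6]
grip_width: 0.0667
gripper_force: 0.0
```

```bash
python3 pl.py  t-.050,-.215,.054,1.713 t-.050,-.215,.010,1.713 t-.050,-.171,.010,1.713
```

```text
now [0.6695 0.1242 0.0668] yaw 1.713 tilt 0.008 F [ 0.1 -0.4  0.6] w 0.0667 g 0.0 t 28.9 j [ 0.31  0.85 -0.91  1.62  0.75  1.05  0.89]
t-.050,-.215,.054,1.713 [ 0.022 -0.223  0.034] [ 0.002  0.005 -0.   ] | mm 57 deg 0 world [0.6721 0.0683 0.058 ]
t-.050,-.215,.010,1.713 [0.    0.    0.176] [0. 0. 0.] | mm 44 deg 0 world [0.6721 0.0683 0.014 ]
t-.050,-.171,.010,1.713 [0.    0.176 0.   ] [0. 0. 0.] | mm 44 deg 0 world [0.6659 0.1118 0.014 ]
```

Request:
{"fn": "apply_moves", "kwargs": {
  "rows": [
    [0.022, -0.224, 0.03, 0.002, 0.005, 0],
    [0.022, -0.224, 0.03, 0.002, 0.005, 0],
    [0.022, -0.224, 0.03, 0.002, 0.005, 0],
    [0.022, -0.224, 0.03, 0.002, 0.005, 0]
  ],
  "claw": 0
}}

```text
clock: 29.45
tcp_pos: [0.6697, 0.0683, 0.0553]
orientation: [0.225, -3.128, 0.001]
contact_force: [0.2, 0.4, 0.1]
grip_width: -0.0002
gripper_force: 0.0
```

Request:
{"fn": "apply_moves", "kwargs": {
  "rows": [
    [0, 0, 0.1, 0, 0, 0],
    [0, 0, 0.17, 0, 0, 0],
    [0, 0, 0.17, 0, 0, 0]
  ]
}}

```text
clock: 29.82
tcp_pos: [0.6677, 0.0665, 0.0095]
orientation: [0.223, -3.123, 0.003]
contact_force: [-0.1, 0.5, -0.2]
grip_width: 0.0001
gripper_force: 0.0
```

Request:
{"fn": "apply_moves", "kwargs": {
  "rows": [
    [0, 0.04, 0, 0, 0, 0],
    [0, 0.08, 0, 0, 0, 0],
    [0, 0.12, 0, 0, 0, 0],
    [0, 0.16, 0, 0, 0, 0],
    [0, 0.18, 0, 0, 0, 0]
  ]
}}

```text
clock: 30.45
tcp_pos: [0.6634, 0.1118, 0.0127]
orientation: [0.223, -3.128, 0.003]
contact_force: [0.5, -3.8, 4.2]
grip_width: 0.0
gripper_force: 2.3
```

Request:
{"fn": "apply_moves", "kwargs": {
  "rows": [
    [0, 0.015, 0, 0, 0, 0],
    [0, 0.03, 0, 0, 0, 0],
    [0, 0.03, 0, 0, 0, 0],
    [0, 0.03, 0, 0, 0, 0]
  ]
}}

```text
clock: 30.95
tcp_pos: [0.6634, 0.1124, 0.0128]
orientation: [0.215, -3.128, 0.016]
contact_force: [-0.6, -14.4, 11.6]
grip_width: -0.0001
gripper_force: 7.4
```

```bash
python3 pl.py  t-.050,-.171,.010,1.713
```

```text
now [0.6634 0.1124 0.0128] yaw 1.708 tilt 0.012 F [ -0.6 -14.4  11.6] w -0.0001 g 7.4 t 30.9 j [ 0.3   0.9  -0.86  1.65  0.8   0.99  0.86]
t-.050,-.171,.010,1.713 [-0.009 -0.004 -0.005] [-0.006 -0.005 -0.003] | mm 3 deg 1 world [0.6659 0.1118 0.014 ]
```

Request:
{"fn": "apply_moves", "kwargs": {
  "rows": [
    [0, -0.08, 0, 0, 0, 0],
    [0, -0.12, -0.3, 0, 0, 0],
    [0, -0.12, -0.4, 0, 0, 0],
    [0, -0.12, -0.4, 0, 0, 0]
  ],
  "claw": 1
}}

```text
clock: 31.45
tcp_pos: [0.6687, 0.0907, 0.1158]
orientation: [0.222, -3.133, -0.002]
contact_force: [-0.1, 0.3, 0.1]
grip_width: 0.0721
gripper_force: 0.0
```

```bash
python3 pl.py  .54,-.05,.12,1.0 .43,-.17,.12,.4 .385,-.228,.10,.0
```

```text
now [0.6687 0.0907 0.1158] yaw 1.713 tilt 0.001 F [-0.1  0.3  0.1] w 0.0721 g 0.0 t 31.4 j [ 0.38  0.79 -0.95  1.6   0.7   1.12  0.97]
.54,-.05,.12,1.0 [ 0.589 -0.484 -0.017] [ 0.001 -0.001  0.454] | mm 191 deg 41 world [ 0.54 -0.05  0.12]
.43,-.17,.12,.4 [ 0.111 -0.642  0.   ] [0.    0.    0.382] | mm 163 deg 34 world [ 0.43 -0.17  0.12]
.385,-.228,.10,.0 [-0.144 -0.256  0.08 ] [0.    0.    0.255] | mm 76 deg 23 world [ 0.385 -0.228  0.1  ]
```

Request:
{"fn": "apply_moves", "kwargs": {
  "rows": [
    [0.59, -0.484, -0.017, 0, 0, 0.454],
    [0.59, -0.484, -0.017, 0, 0, 0.454],
    [0.59, -0.484, -0.017, 0, 0, 0.454],
    [0.59, -0.484, -0.017, 0, 0, 0.454],
    [0.59, -0.484, -0.017, 0, 0, 0.454]
  ]
}}

```text
clock: 32.08
tcp_pos: [0.5372, -0.0519, 0.1169]
orientation: [-0.883, -3.008, 0.006]
contact_force: [0.4, 0.6, -0.3]
grip_width: 0.0853
gripper_force: 0.0
```

Request:
{"fn": "apply_moves", "kwargs": {
  "rows": [
    [0.11, -0.64, 0, 0, 0, 0.382],
    [0.11, -0.64, 0, 0, 0, 0.382],
    [0.11, -0.64, 0, 0, 0, 0.382],
    [0.11, -0.64, 0, 0, 0, 0.382],
    [0.11, -0.64, 0, 0, 0, 0.382]
  ]
}}

```text
clock: 32.7
tcp_pos: [0.4297, -0.1697, 0.1185]
orientation: [-1.727, -2.619, 0.006]
contact_force: [-0.2, 0.1, -0.1]
grip_width: 0.0855
gripper_force: 0.0
```

Request:
{"fn": "apply_moves", "kwargs": {
  "rows": [
    [-0.144, -0.256, 0.08, 0, 0, 0.255],
    [-0.144, -0.256, 0.08, 0, 0, 0.255],
    [-0.144, -0.256, 0.08, 0, 0, 0.255],
    [-0.144, -0.256, 0.08, 0, 0, 0.255],
    [-0.144, -0.256, 0.08, 0, 0, 0.255]
  ]
}}

```text
clock: 33.33
tcp_pos: [0.3847, -0.228, 0.0991]
orientation: [-2.215, -2.224, 0.007]
contact_force: [-0.5, -0.2, -1.0]
grip_width: 0.0856
gripper_force: 0.0
```

```bash
python3 side.py top,side .385,-.228,.0 .6472,.2552,1.713,.004 .6545,.2037,1.713,.004 .6619,.1522,1.713,.004; python3 pl.py  .385,-.228,.10,.0 .385,-.228,.005,.0; python3 - <<'E'
from h import *
a,b=r.grab_frame("top")["pixels"],r.grab_frame("side")["pixels"]
im=np.hstack([cv2.resize(a[110:290,180:440],None,fx=1.5,fy=1.6),cv2.resize(b[120:300,230:430],None,fx=1.6,fy=1.6)])
cv2.imwrite("pics/b1.png",im[:,:,::-1])
E
```

```text
[0.385, -0.228, 0.0] 2 [ 0.384  -0.2257 -0.0257] 0.3619869800897814
[0.6472, 0.2552, 1.713] 2 [0.6481 0.2544 1.7312] 0.24001049841390554
[0.6545, 0.2037, 1.713] 2 [0.6536 0.203  1.7283] 0.21783502446771535
[0.6619, 0.1522, 1.713] 2 [0.6616 0.1513 1.7258] 0.2638199988769004
now [ 0.3837 -0.2289  0.099 ] yaw 0.001 tilt 0.006 F [-0.2  0.6 -0.4] w 0.0854 g 0.0 t 33.5 j [ 0.95  0.37 -0.65  2.16  0.35  0.71  0.07]
.385,-.228,.10,.0 [ 0.004  0.005 -0.004] [-0.004  0.001  0.   ] | mm 2 deg 0 world [ 0.385 -0.228  0.1  ]
.385,-.228,.005,.0 [0.   0.   0.38] [0. 0. 0.] | mm 95 deg 0 world [ 0.385 -0.228  0.005]
```

View pics/b1.png

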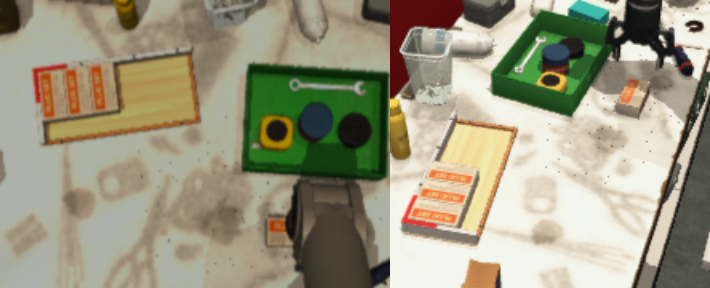

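The picture shows three cartons tight in the row from the red corner. The fourth is still where it was measured (top view about 374,254, half hidden by the gripper). I'll grasp it.

Request:
{"fn": "apply_moves", "kwargs": {
  "rows": [
    [0.004, 0.003, 0.15, -0.004, 0, 0],
    [0.004, 0.003, 0.3, -0.004, 0, 0],
    [0.004, 0.003, 0.37, -0.004, 0, 0],
    [0.004, 0.003, 0.37, -0.004, 0, 0]
  ]
}}

```text
clock: 34.12
tcp_pos: [0.3827, -0.2279, 0.0054]
orientation: [-2.221, -2.22, 0.003]
contact_force: [-0.2, -0.6, 0.9]
grip_width: 0.0851
gripper_force: 0.0
```

Request:
{"fn": "apply_moves", "kwargs": {
  "rows": [
    [0, 0, 0, 0, 0, 0],
    [0, 0, 0, 0, 0, 0],
    [0, 0, 0, 0, 0, 0],
    [0, 0, 0, 0, 0, 0]
  ],
  "claw": 0
}}

```text
clock: 34.62
tcp_pos: [0.3841, -0.2289, 0.0076]
orientation: [2.221, 2.217, -0.002]
contact_force: [-2.1, 0.6, 7.1]
grip_width: 0.0509
gripper_force: 62.5
```

Request:
{"fn": "apply_moves", "kwargs": {
  "rows": [
    [0, 0, -0.1, 0, 0, 0],
    [0, 0, -0.2, 0, 0, 0],
    [0, 0, -0.4, 0, 0, 0],
    [0, 0, -0.4, 0, 0, 0]
  ]
}}

```text
clock: 35.12
tcp_pos: [0.3857, -0.2295, 0.1097]
orientation: [2.217, 2.214, -0.0]
contact_force: [0.4, -0.0, -2.7]
grip_width: 0.0508
gripper_force: 64.3
```

```bash
python3 pl.py .43,-.17,.11,.4 .54,-.05,.11,1.1 t-.060,-.212,.085,1.713 t-.060,-.212,.010,1.713
```

```text
now [ 0.3857 -0.2295  0.1097] yaw -0.002 tilt 0.009 F [ 0.4 -0.  -2.7] w 0.0508 g 64.3 t 35.1 j [ 0.98  0.35 -0.68  2.16  0.34  0.72  0.07]
.43,-.17,.11,.4 [ 0.238  0.177 -0.002] [ 0.003  0.005 -0.256] | mm 74 deg 23 world [ 0.43 -0.17  0.11]
.54,-.05,.11,1.1 [0.271 0.592 0.   ] [ 0.     0.    -0.446] | mm 163 deg 40 world [ 0.54 -0.05  0.11]
t-.060,-.212,.085,1.713 [-0.217  0.648  0.084] [ 0.    0.   -0.39] | mm 172 deg 35 world [0.6618 0.0698 0.089 ]
t-.060,-.212,.010,1.713 [0.  0.  0.3] [0. 0. 0.] | mm 75 deg 0 world [0.6618 0.0698 0.014 ]
```

Request:
{"fn": "apply_moves", "kwargs": {
  "rows": [
    [0.238, 0.177, 0, 0.003, 0.005, -0.256],
    [0.238, 0.177, 0, 0.003, 0.005, -0.256],
    [0.238, 0.177, 0, 0.003, 0.005, -0.256],
    [0.238, 0.177, 0, 0.003, 0.005, -0.256]
  ]
}}

```text
clock: 35.62
tcp_pos: [0.4265, -0.1697, 0.1055]
orientation: [-1.735, -2.608, 0.001]
contact_force: [0.5, 1.1, -3.3]
grip_width: 0.0507
gripper_force: 64.2
```

Request:
{"fn": "apply_moves", "kwargs": {
  "rows": [
    [0.27, 0.59, 0, 0, 0, -0.446],
    [0.27, 0.59, 0, 0, 0, -0.446],
    [0.27, 0.59, 0, 0, 0, -0.446],
    [0.27, 0.59, 0, 0, 0, -0.446],
    [0.27, 0.59, 0, 0, 0, -0.446]
  ]
}}

```text
clock: 36.25
tcp_pos: [0.5365, -0.0503, 0.1053]
orientation: [-0.735, -3.045, -0.004]
contact_force: [-0.2, -0.5, -2.5]
grip_width: 0.0508
gripper_force: 64.3
```

Request:
{"fn": "apply_moves", "kwargs": {
  "rows": [
    [-0.217, 0.648, 0.084, 0, 0, -0.39],
    [-0.217, 0.648, 0.084, 0, 0, -0.39],
    [-0.217, 0.648, 0.084, 0, 0, -0.39],
    [-0.217, 0.648, 0.084, 0, 0, -0.39],
    [-0.217, 0.648, 0.084, 0, 0, -0.39]
  ]
}}

```text
clock: 36.88
tcp_pos: [0.6583, 0.0695, 0.0839]
orientation: [0.216, -3.126, -0.006]
contact_force: [-0.1, 0.4, -2.5]
grip_width: 0.0508
gripper_force: 64.4
```

```bash
python3 pl.py  t-.060,-.212,.009,1.713
```

```text
now [0.6583 0.0695 0.0839] yaw 1.709 tilt 0.009 F [-0.1  0.4 -2.5] w 0.0508 g 64.4 t 36.9 j [ 0.43  0.83 -0.96  1.65  0.75  1.08  0.95]
t-.060,-.212,.009,1.713 [-0.016 -0.002  0.284] [ 0.003 -0.005 -0.003] | mm 71 deg 1 world [0.6618 0.0698 0.013 ]
```

Request:
{"fn": "apply_moves", "kwargs": {
  "rows": [
    [-0.01, -0.002, 0.15, 0, -0.005, 0],
    [-0.01, -0.002, 0.24, 0, -0.005, 0],
    [-0.01, -0.002, 0.275, 0, -0.005, 0],
    [-0.01, -0.002, 0.283, 0, -0.005, 0]
  ]
}}

```text
clock: 37.38
tcp_pos: [0.6608, 0.0709, 0.0141]
orientation: [-0.223, 3.132, 0.009]
contact_force: [0.2, -0.3, -2.3]
grip_width: 0.0509
gripper_force: 64.3
```

Request:
{"fn": "apply_moves", "kwargs": {
  "rows": [
    [-0.02, 0, 0, 0, 0, 0],
    [-0.04, 0, 0, 0, 0, 0],
    [-0.055, 0, 0, 0, 0, 0],
    [-0.07, 0, 0, 0, 0, 0],
    [-0.07, 0, 0, 0, 0, 0]
  ]
}}

```text
clock: 38.0
tcp_pos: [0.6728, 0.073, 0.0137]
orientation: [0.227, -3.124, -0.003]
contact_force: [-18.7, -3.7, 9.5]
grip_width: 0.0507
gripper_force: 65.4
```

```bash
python3 pl.py  t-.048,-.212,.006,1.713
```

```text
now [0.6728 0.073  0.0137] yaw 1.716 tilt 0.009 F [-18.7  -3.7   9.5] w 0.0507 g 65.4 t 38.0 j [ 0.38  0.92 -0.9   1.64  0.82  1.01  0.92]
t-.048,-.212,.006,1.713 [-0.003 -0.006  0.015] [ 0.002 -0.006  0.002] | mm 4 deg 1 world [0.6737 0.0715 0.01  ]
```

Request:
{"fn": "apply_moves", "kwargs": {
  "rows": [
    [0.02, 0, 0, 0, 0, 0],
    [0.02, 0, 0.008, 0, 0, 0]
  ]
}}

```text
clock: 38.25
tcp_pos: [0.6728, 0.0731, 0.0127]
orientation: [-0.226, 3.132, 0.009]
contact_force: [-5.0, -1.5, 0.5]
grip_width: 0.0509
gripper_force: 64.7
```

Request:
{"fn": "apply_moves", "kwargs": {
  "rows": [
    [0, 0, 0, 0, 0, 0],
    [0, 0, 0, 0, 0, 0],
    [0, 0, -0.1, 0, 0, 0],
    [0, 0, -0.2, 0, 0, 0],
    [0, 0, -0.2, 0, 0, 0]
  ],
  "claw": 0.78
}}

```text
clock: 38.88
tcp_pos: [0.6755, 0.0737, 0.0666]
orientation: [-0.224, 3.125, 0.01]
contact_force: [0.3, 0.0, -0.0]
grip_width: 0.0668
gripper_force: 0.0
```

```bash
python3 pl.py  t-.049,-.267,.054,1.713 t-.049,-.267,.010,1.713 t-.049,-.223,.010,1.713
```

```text
now [0.6755 0.0737 0.0666] yaw 1.714 tilt 0.011 F [ 0.3  0.  -0. ] w 0.0668 g 0.0 t 38.9 j [ 0.41  0.86 -0.94  1.62  0.78  1.06  0.95]
t-.049,-.267,.054,1.713 [ 0.013 -0.228  0.033] [0.004 0.006 0.001] | mm 58 deg 1 world [0.6805 0.0169 0.058 ]
t-.049,-.267,.010,1.713 [0.    0.    0.176] [0. 0. 0.] | mm 44 deg 0 world [0.6805 0.0169 0.014 ]
t-.049,-.223,.010,1.713 [0.    0.176 0.   ] [0. 0. 0.] | mm 44 deg 0 world [0.6742 0.0605 0.014 ]
```

Request:
{"fn": "apply_moves", "kwargs": {
  "rows": [
    [0.013, -0.228, 0.03, 0.004, 0.006, 0],
    [0.013, -0.228, 0.03, 0.004, 0.006, 0],
    [0.013, -0.228, 0.03, 0.004, 0.006, 0],
    [0.013, -0.228, 0.03, 0.004, 0.006, 0]
  ],
  "claw": 0
}}

```text
clock: 39.38
tcp_pos: [0.678, 0.0174, 0.0549]
orientation: [0.227, -3.127, 0.0]
contact_force: [-0.1, 0.7, -0.3]
grip_width: 0.0001
gripper_force: 0.0
```

Request:
{"fn": "apply_moves", "kwargs": {
  "rows": [
    [0, 0, 0.1, 0, 0, 0],
    [0, 0, 0.17, 0, 0, 0],
    [0, 0, 0.17, 0, 0, 0]
  ]
}}

```text
clock: 39.75
tcp_pos: [0.676, 0.0157, 0.0091]
orientation: [0.225, -3.122, 0.002]
contact_force: [-0.7, 0.1, 0.4]
grip_width: -0.0002
gripper_force: 0.0
```

Request:
{"fn": "apply_moves", "kwargs": {
  "rows": [
    [0, 0.04, 0, 0, 0, 0],
    [0, 0.08, 0, 0, 0, 0],
    [0, 0.12, 0, 0, 0, 0],
    [0, 0.16, 0, 0, 0, 0],
    [0, 0.18, 0, 0, 0, 0]
  ]
}}

```text
clock: 40.38
tcp_pos: [0.6718, 0.0607, 0.0125]
orientation: [0.225, -3.128, 0.003]
contact_force: [-0.0, -6.2, 4.7]
grip_width: -0.0
gripper_force: 2.8
```

Request:
{"fn": "apply_moves", "kwargs": {
  "rows": [
    [0, 0.015, 0, 0, 0, 0],
    [0, 0.03, 0, 0, 0, 0],
    [0, 0.035, 0, 0, 0, 0],
    [0, 0.035, 0, 0, 0, 0]
  ]
}}

```text
clock: 40.88
tcp_pos: [0.6717, 0.0611, 0.0126]
orientation: [0.216, -3.127, 0.019]
contact_force: [-1.5, -17.8, 12.4]
grip_width: -0.0003
gripper_force: 8.9
```

```bash
python3 pl.py  t-.049,-.223,.010,1.713
```

```text
now [0.6717 0.0611 0.0126] yaw 1.709 tilt 0.014 F [ -1.5 -17.8  12.4] w -0.0003 g 8.9 t 40.9 j [ 0.39  0.92 -0.89  1.64  0.83  1.01  0.92]
t-.049,-.223,.010,1.713 [-0.01  -0.004 -0.006] [-0.007 -0.005 -0.003] | mm 3 deg 1 world [0.6742 0.0605 0.014 ]
```

Request:
{"fn": "apply_moves", "kwargs": {
  "rows": [
    [0, -0.08, 0, 0, 0, 0],
    [0, -0.1, -0.3, 0, 0, 0],
    [0.2, -0.1, -0.6, 0, 0, 0.2],
    [0.5, -0.2, -0.6, 0, 0, 0.4],
    [0.6, -0.2, -0.6, 0, 0, 0.45]
  ],
  "claw": 1
}}

```text
clock: 41.5
tcp_pos: [0.5303, -0.0006, 0.1635]
orientation: [-0.661, -3.066, 0.002]
contact_force: [-0.4, -0.5, 1.4]
grip_width: 0.0856
gripper_force: 0.0
```

```bash
python3 - <<'E'
from h import *
import side
P=side.run(["top","side"],[[.6472,.2552,1.713],[.6545,.2037,1.713],[.6619,.1522,1.713],[.6693,.1007,1.713]],[.004]*4)
v=[]
for n in P:
    d=r.outline_of(P[n],"crate"); print("crate",[(round(e["conf"],2),e["rect"]) for e in d[:2]])
    h=cv2.cvtColor(P[n]["pixels"],cv2.COLOR_RGB2HSV); b=cv2.inRange(h,(98,60,35),(120,255,160))
    k,l,s,c=cv2.connectedComponentsWithStats(b)
    R0=dict(top=(370,165,45,45),side=(315,135,35,35))[n]
    for i in range(1,k):
        if s[i,4]>80 and R0[0]<c[i][0]<R0[0]+R0[2] and R0[1]<c[i][1]<R0[1]+R0[3]: print(n,s[i],c[i],"onz.061",onz(P[n],c[i],.061)); v.append((P[n],c[i]))
if len(v)==2:
    (e,d),(f,g)=ray(*v[0]),ray(*v[1]); t=np.linalg.lstsq(np.c_[d,-g],f-e,rcond=None)[0]; print("stereo",e+t[0]*d,f+t[1]*g)
a,b=P["top"]["pixels"],P["side"]["pixels"]
im=np.hstack([cv2.resize(a[110:290,180:440],None,fx=1.5,fy=1.6),cv2.resize(b[120:300,230:430],None,fx=1.6,fy=1.6)])
cv2.imwrite("pics/c1.png",im[:,:,::-1])
E
python3 pl.py
```

```text
[0.6472, 0.2552, 1.713] 2 [0.6478 0.2555 1.7078] 0.2445211679828983
[0.6545, 0.2037, 1.713] 2 [0.6532 0.2037 1.7469] 0.22134897904448092
[0.6619, 0.1522, 1.713] 1 [0.6594 0.1491 1.6585] 0.37399812636619134
[0.6693, 0.1007, 1.713] 2 [0.6684 0.0995 1.7093] 0.38889786945737603
crate [(0.8, [344.5, 151.0, 92.5, 71.7])]
top [380 176  21  21 340] [390.2    185.5735] onz.061 [ 0.5904 -0.28    0.061 ]
crate [(0.97, [293.2, 129.5, 77.9, 63.2])]
now [ 5.322e-01 -5.000e-04  1.628e-01] yaw 1.153 tilt 0.006 F [-0.6  0.5 -0.3] w 0.0854 g 0.0 t 41.8 j [ 0.66  0.52 -1.    1.91  0.51  1.    0.58]
```

View pics/c1.png

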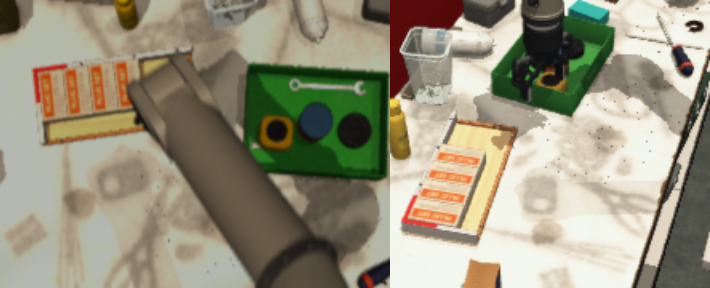

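```bash
python3 pl.py .56,-.15,.16,.4 .5904,-.28,.13,-.064 .5904,-.28,.028,-.064; python3 - <<'E'
from h import *
P={n:r.grab_frame(n) for n in("top","side")}
(e,d),(f,g)=ray(P["top"],(390.2,185.57)),ray(P["side"],(333,152.3))
t=np.linalg.lstsq(np.c_[d,-g],f-e,rcond=None)[0]; print("stereo",e+t[0]*d,f+t[1]*g)
E
```

```text
now [ 5.322e-01 -5.000e-04  1.628e-01] yaw 1.153 tilt 0.006 F [-0.6  0.5 -0.3] w 0.0854 g 0.0 t 41.8 j [ 0.66  0.52 -1.    1.91  0.51  1.    0.58]
.56,-.15,.16,.4 [-0.345 -0.501  0.011] [-0.003 -0.003  0.479] | mm 152 deg 43 world [ 0.56 -0.15  0.16]
.5904,-.28,.13,-.064 [-0.526 -0.09   0.12 ] [0.    0.    0.295] | mm 137 deg 27 world [ 0.5904 -0.28    0.13  ]
.5904,-.28,.028,-.064 [0.    0.    0.408] [0. 0. 0.] | mm 102 deg 0 world [ 0.5904 -0.28    0.028 ]
stereo [ 0.59199154 -0.28138398  0.05303337] [ 0.59183598 -0.28141655  0.05300773]
```

Request:
{"fn": "apply_moves", "kwargs": {
  "rows": [
    [-0.345, -0.5, 0.01, -0.003, -0.003, 0.479],
    [-0.345, -0.5, 0.01, -0.003, -0.003, 0.479],
    [-0.345, -0.5, 0.01, -0.003, -0.003, 0.479],
    [-0.345, -0.5, 0.01, -0.003, -0.003, 0.479],
    [-0.345, -0.5, 0.01, -0.003, -0.003, 0.479]
  ],
  "newtons": 80
}}

```text
clock: 42.52
tcp_pos: [0.56, -0.1499, 0.1597]
orientation: [1.734, 2.62, -0.001]
contact_force: [-0.4, 0.8, -0.4]
grip_width: 0.0854
gripper_force: 0.0
```

Request:
{"fn": "apply_moves", "kwargs": {
  "rows": [
    [-0.526, -0.09, 0.12, 0, 0, 0.295],
    [-0.526, -0.09, 0.12, 0, 0, 0.295],
    [-0.526, -0.09, 0.12, 0, 0, 0.295],
    [-0.526, -0.09, 0.12, 0, 0, 0.295],
    [-0.526, -0.09, 0.12, 0, 0, 0.295]
  ]
}}

```text
clock: 43.15
tcp_pos: [0.5902, -0.2781, 0.1305]
orientation: [2.285, 2.156, -0.0]
contact_force: [0.1, 0.4, -0.0]
grip_width: 0.0854
gripper_force: 0.0
```

```bash
python3 pl.py .591,-.2805,.03,-.064; python3 - <<'E'
from h import *
p=r.grab_frame("side"); save(p,"d1.png",(260,90,140,120),4)
E
```

```text
now [ 0.5902 -0.2781  0.1305] yaw -0.058 tilt 0.000 F [ 0.1  0.4 -0. ] w 0.0854 g 0.0 t 43.1 j [ 0.78  0.62 -0.62  1.67  0.41  0.99 -0.04]
.591,-.2805,.03,-.064 [-0.009  0.004  0.402] [-0.     0.     0.004] | mm 100 deg 0 world [ 0.591  -0.2805  0.03  ]
```

View pics/d1.png

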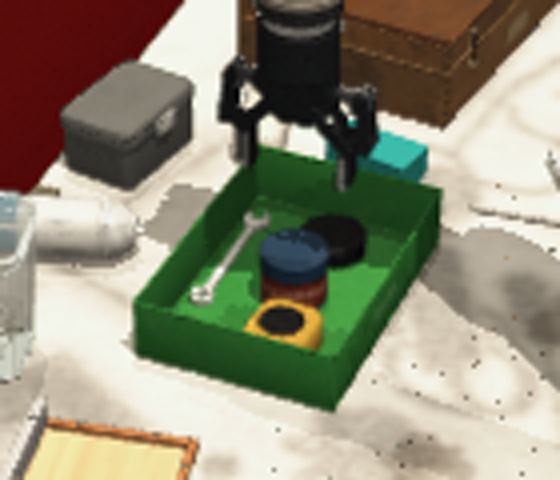

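The side view shows the open fingers straddling the blue-lidded tin, whose lid centre is at (333.7,152.5) px, with clear room on both crate-x sides. I'll descend.

Request:
{"fn": "apply_moves", "kwargs": {
  "rows": [
    [-0.009, 0.004, 0.15, 0, 0, 0.004],
    [-0.009, 0.004, 0.3, 0, 0, 0.004],
    [-0.009, 0.004, 0.4, 0, 0, 0.004],
    [-0.009, 0.004, 0.4, 0, 0, 0.004]
  ]
}}

```text
clock: 43.7
tcp_pos: [0.5893, -0.2811, 0.0289]
orientation: [-2.293, -2.144, 0.004]
contact_force: [0.5, -0.0, 0.8]
grip_width: 0.0852
gripper_force: 0.0
```

Request:
{"fn": "apply_moves", "kwargs": {
  "rows": [
    [0, 0, 0, 0, 0, 0],
    [0, 0, 0, 0, 0, 0],
    [0, 0, 0, 0, 0, 0],
    [0, 0, 0, 0, 0, 0]
  ],
  "claw": 0
}}

```text
clock: 44.2
tcp_pos: [0.592, -0.2828, 0.0327]
orientation: [2.294, 2.14, 0.0]
contact_force: [-1.4, 0.4, 7.2]
grip_width: 0.0648
gripper_force: 89.6
```

Request:
{"fn": "apply_moves", "kwargs": {
  "rows": [
    [0, 0, -0.1, 0, 0, 0],
    [0, 0, -0.25, 0, 0, 0],
    [0, 0, -0.45, 0, 0, 0],
    [0, 0, -0.5, 0, 0, 0],
    [0, 0, -0.5, 0, 0, 0]
  ]
}}

```text
clock: 44.82
tcp_pos: [0.5906, -0.283, 0.156]
orientation: [2.296, 2.14, -0.002]
contact_force: [0.5, 1.1, -3.3]
grip_width: 0.0645
gripper_force: 89.3
```

```bash
python3 pl.py .57,-.13,.16,-.0 .61,.01,.14,.1424 t-.060,-.270,.10,.1424 t-.060,-.27,.028,.1424
```

```text
now [ 0.5906 -0.283   0.156 ] yaw -0.070 tilt 0.003 F [ 0.5  1.1 -3.3] w 0.0645 g 89.3 t 44.8 j [ 0.79  0.59 -0.63  1.64  0.4   1.03 -0.03]
.57,-.13,.16,-.0 [ 0.604 -0.125 -0.018] [ 0.001  0.002 -0.045] | mm 154 deg 4 world [ 0.57 -0.13  0.16]
.61,.01,.14,.1424 [0.56 0.16 0.08] [ 0.     0.    -0.091] | mm 147 deg 8 world [0.61 0.01 0.14]
t-.060,-.270,.10,.1424 [-0.025  0.239  0.144] [0. 0. 0.] | mm 70 deg 0 world [0.67   0.0124 0.104 ]
t-.060,-.27,.028,.1424 [0.    0.    0.288] [0. 0. 0.] | mm 72 deg 0 world [0.67   0.0124 0.032 ]
```

Request:
{"fn": "apply_moves", "kwargs": {
  "rows": [
    [0.604, -0.125, -0.02, 0, 0, -0.045],
    [0.604, -0.125, -0.02, 0, 0, -0.045],
    [0.604, -0.125, -0.02, 0, 0, -0.045],
    [0.604, -0.125, -0.02, 0, 0, -0.045]
  ]
}}

```text
clock: 45.32
tcp_pos: [0.5685, -0.1263, 0.1585]
orientation: [-2.213, -2.227, 0.004]
contact_force: [-0.3, -1.0, -2.7]
grip_width: 0.065
gripper_force: 89.4
```

Request:
{"fn": "apply_moves", "kwargs": {
  "rows": [
    [0.56, 0.16, 0.08, 0, 0, -0.091],
    [0.56, 0.16, 0.08, 0, 0, -0.091],
    [0.56, 0.16, 0.08, 0, 0, -0.091],
    [0.56, 0.16, 0.08, 0, 0, -0.091]
  ]
}}

```text
clock: 45.82
tcp_pos: [0.6093, 0.0113, 0.138]
orientation: [-2.053, -2.376, 0.004]
contact_force: [-0.5, -1.1, -3.0]
grip_width: 0.065
gripper_force: 89.3
```

```bash
python3 pl.py t-.062,-.265,.09,.1424 t-.062,-.265,.031,.1424
```

```text
now [0.6093 0.0113 0.138 ] yaw 0.146 tilt 0.003 F [-0.5 -1.1 -3. ] w 0.0650 g 89.3 t 45.8 j [ 0.4   0.57 -0.72  1.76  0.45  0.98 -0.34]
t-.062,-.265,.09,.1424 [-0.011  0.233  0.175] [-0.002  0.     0.002] | mm 73 deg 0 world [0.6673 0.0171 0.094 ]
t-.062,-.265,.031,.1424 [0.    0.    0.236] [0. 0. 0.] | mm 59 deg 0 world [0.6673 0.0171 0.035 ]
```

Request:
{"fn": "apply_moves", "kwargs": {
  "rows": [
    [-0.011, 0.233, 0.1, 0, 0, 0],
    [-0.011, 0.233, 0.175, 0, 0, 0],
    [-0.011, 0.233, 0.3, 0, 0, 0],
    [-0.011, 0.233, 0.395, 0, 0, 0],
    [-0.011, 0.233, 0.408, 0, 0, 0]
  ]
}}

```text
clock: 46.45
tcp_pos: [0.6664, 0.0136, 0.0356]
orientation: [-2.058, -2.372, 0.008]
contact_force: [0.6, 0.1, -1.8]
grip_width: 0.0646
gripper_force: 90.2
```

Request:
{"fn": "apply_moves", "kwargs": {
  "rows": [
    [0.02, 0, 0, 0, 0, 0],
    [0.04, 0, 0, 0, 0, 0],
    [0.06, 0, 0, 0, 0, 0],
    [0.08, 0, 0, 0, 0, 0],
    [0.1, 0, 0, 0, 0, 0]
  ]
}}

```text
clock: 47.08
tcp_pos: [0.6649, 0.0376, 0.0384]
orientation: [2.055, 2.37, -0.007]
contact_force: [0.1, -12.1, 4.6]
grip_width: 0.0645
gripper_force: 90.6
```

```bash
python3 pl.py t-.062,-.2415,.031,.1424 t-.062,-.235,.031,.1424
```

```text
now [0.6649 0.0376 0.0384] yaw 0.142 tilt 0.006 F [  0.1 -12.1   4.6] w 0.0645 g 90.6 t 47.1 j [ 0.28  0.77 -0.63  1.68  0.56  0.89 -0.44]
t-.062,-.2415,.031,.1424 [ 0.012 -0.002  0.014] [-0.     0.004 -0.   ] | mm 4 deg 0 world [0.664  0.0403 0.035 ]
t-.062,-.235,.031,.1424 [ 0.026 -0.     0.   ] [0. 0. 0.] | mm 7 deg 0 world [0.6631 0.0468 0.035 ]
```

Request:
{"fn": "apply_moves", "kwargs": {
  "rows": [
    [-0.004, 0, 0.01, 0, 0, 0],
    [-0.004, 0, 0.014, 0, 0, 0],
    [-0.004, 0, 0.014, 0, 0, 0]
  ]
}}

```text
clock: 47.45
tcp_pos: [0.6651, 0.0374, 0.0347]
orientation: [2.056, 2.371, -0.004]
contact_force: [0.7, -5.4, 0.7]
grip_width: 0.0647
gripper_force: 90.8
```

Request:
{"fn": "apply_moves", "kwargs": {
  "rows": [
    [0, 0, 0, 0, 0, 0],
    [0, 0, 0, 0, 0, 0],
    [0, 0, -0.05, 0, 0, 0],
    [0, 0, -0.2, 0, 0, 0],
    [0, 0, -0.3, 0, 0, 0]
  ],
  "claw": 1
}}

```text
clock: 48.08
tcp_pos: [0.6652, 0.0403, 0.1119]
orientation: [2.055, 2.374, 0.001]
contact_force: [0.3, 0.3, 0.5]
grip_width: 0.0855
gripper_force: 0.0
```

```bash
python3 pl.py t-.128,-.2425,.11,.1424 t-.128,-.2425,.028,.1424 t-.0815,-.2425,.028,.1424; python3 - <<'E'
from h import *
p=r.grab_frame("side"); save(p,"e1.png",(220,150,140,120),4)
E
```

```text
now [0.6652 0.0403 0.1119] yaw 0.144 tilt 0.002 F [0.3 0.3 0.5] w 0.0855 g 0.0 t 48.1 j [ 0.31  0.68 -0.68  1.64  0.49  1.   -0.39]
t-.128,-.2425,.11,.1424 [-0.003 -0.269 -0.009] [0.001 0.001 0.001] | mm 67 deg 0 world [0.5988 0.03   0.114 ]
t-.128,-.2425,.028,.1424 [0.    0.    0.328] [0. 0. 0.] | mm 82 deg 0 world [0.5988 0.03   0.032 ]
t-.0815,-.2425,.028,.1424 [-0.     0.186  0.   ] [0. 0. 0.] | mm 46 deg 0 world [0.6448 0.0366 0.032 ]
```

View pics/e1.png

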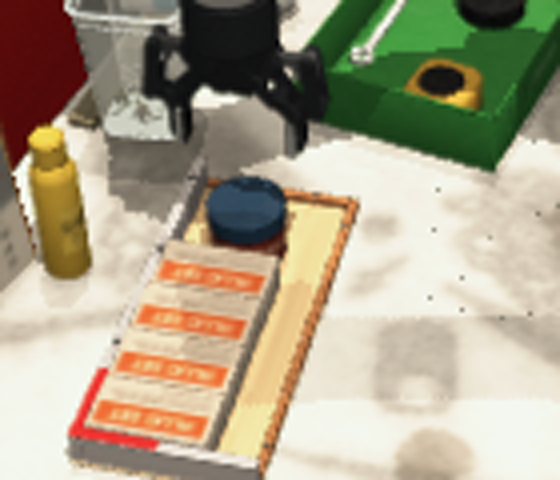

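The crop shows four cartons tight in the row. The tin (lid at crop 248,205) stands upright against the last one, with a gap to the long fence. I'll push it home in +x.

Request:
{"fn": "apply_moves", "kwargs": {
  "rows": [
    [0, -0.27, 0, 0, 0, 0],
    [0, -0.27, 0, 0, 0, 0],
    [0, -0.27, 0, 0, 0, 0],
    [0, -0.27, 0, 0, 0, 0]
  ],
  "claw": 0
}}

```text
clock: 48.62
tcp_pos: [0.5994, 0.0302, 0.1101]
orientation: [2.056, 2.373, 0.001]
contact_force: [0.3, 0.2, -0.6]
grip_width: 0.0125
gripper_force: 0.0
```

Request:
{"fn": "apply_moves", "kwargs": {
  "rows": [
    [0, 0, 0.12, 0, 0, 0],
    [0, 0, 0.25, 0, 0, 0],
    [0, 0, 0.35, 0, 0, 0],
    [0, 0, 0.35, 0, 0, 0]
  ]
}}

```text
clock: 49.12
tcp_pos: [0.5973, 0.0298, 0.0202]
orientation: [-2.056, -2.374, 0.005]
contact_force: [0.7, 0.0, -0.5]
grip_width: -0.0002
gripper_force: 0.0
```

```bash
python3 pl.py t-.0815,-.2425,.02,.1424
```

```text
now [0.5973 0.0298 0.0202] yaw 0.143 tilt 0.004 F [ 0.7  0.  -0.5] w -0.0002 g 0.0 t 49.1 j [ 0.31  0.71 -0.63  1.85  0.58  0.78 -0.49]
t-.0815,-.2425,.02,.1424 [-0.     0.192 -0.016] [-0.002  0.001  0.001] | mm 48 deg 0 world [0.6448 0.0366 0.024 ]
```

Request:
{"fn": "apply_moves", "kwargs": {
  "rows": [
    [0, 0.04, 0, 0, 0, 0],
    [0, 0.08, 0, 0, 0, 0],
    [0, 0.12, 0, 0, 0, 0],
    [0, 0.15, 0, 0, 0, 0],
    [0, 0.18, 0, 0, 0, 0]
  ]
}}

```text
clock: 49.75
tcp_pos: [0.6416, 0.036, 0.0229]
orientation: [-2.057, -2.375, 0.006]
contact_force: [-23.6, -3.8, 19.2]
grip_width: 0.0
gripper_force: 13.9
```

Request:
{"fn": "apply_moves", "kwargs": {
  "rows": [
    [0, 0.015, 0, 0, 0, 0],
    [0, 0.03, 0, 0, 0, 0],
    [0, 0.04, 0, 0, 0, 0],
    [0, 0.04, 0, 0, 0, 0]
  ]
}}

```text
clock: 50.25
tcp_pos: [0.6412, 0.0358, 0.0225]
orientation: [-2.049, -2.368, 0.034]
contact_force: [-43.1, -6.7, 38.9]
grip_width: 0.0001
gripper_force: 27.5
```

```bash
python3 pl.py t-.0815,-.2425,.02,.1424
```

```text
now [0.6412 0.0358 0.0225] yaw 0.144 tilt 0.024 F [-43.1  -6.7  38.9] w 0.0001 g 27.5 t 50.2 j [ 0.28  0.77 -0.62  1.72  0.57  0.86 -0.46]
t-.0815,-.2425,.02,.1424 [ 0.001  0.015 -0.006] [-0.015  0.004  0.001] | mm 4 deg 1 world [0.6448 0.0366 0.024 ]
```

Request:
{"fn": "apply_moves", "kwargs": {
  "rows": [
    [0, -0.05, 0, 0, 0, 0],
    [0, -0.15, 0, 0, 0, 0],
    [0, -0.25, -0.2, 0, 0, 0],
    [0, -0.5, -0.5, 0, 0, 0],
    [0, -0.6, -0.6, 0, 0, 0]
  ]
}}

```text
clock: 50.88
tcp_pos: [0.5094, 0.0173, 0.1683]
orientation: [2.055, 2.373, 0.001]
contact_force: [0.4, -1.0, 1.5]
grip_width: -0.0001
gripper_force: 0.0
```

Request:
{"fn": "apply_moves", "kwargs": {
  "rows": [
    [-0.3, 0, -0.2, 0, 0, 0],
    [-0.6, 0, -0.2, 0, 0, 0],
    [-0.8, 0, -0.2, 0, 0, 0],
    [-0.9, 0, -0.2, 0, 0, 0]
  ]
}}

```text
clock: 51.38
tcp_pos: [0.5422, -0.209, 0.218]
orientation: [2.057, 2.369, -0.001]
contact_force: [0.7, 0.8, 0.1]
grip_width: -0.0005
gripper_force: 0.0
```

```bash
cat > fin.py <<'E'
from h import *
from pl import T2W,TR,TY
import side
np.set_printoptions(precision=4,suppress=True)
P=side.run(["top","side"],[[.6472,.2552,1.713],[.6545,.2037,1.713],[.6619,.1522,1.713],[.6693,.1007,1.713]],[.004]*4)
v=[]; 
def totray(X): d=X[:2]-TR[:2]; c,s=np.cos(TY),np.sin(TY); return np.array([c*d[0]+s*d[1],-s*d[0]+c*d[1]])
for n in P:
    h=cv2.cvtColor(P[n]["pixels"],cv2.COLOR_RGB2HSV); b=cv2.inRange(h,(98,60,35),(120,255,170))
    k,l,s,c=cv2.connectedComponentsWithStats(b); g=proj(P[n],T2W(-.036,-.243,.058))
    i=min((i for i in range(1,k) if s[i,4]>60),key=lambda i:np.linalg.norm(c[i]-g)); print(n,s[i],c[i],"pred",g,"tray",totray(onz(P[n],c[i],.062)))
    for d in r.outline_of(P[n],"grease_tin")[:1]:
        q,f=fit([(P[n],d["pixels"])],cyl(.0335,.058),[*T2W(-.036,-.243)[:2],0],.004,free=2); print("  tin fit",d["conf"],totray(q),f)
im=np.hstack([cv2.resize(P["top"]["pixels"][125:215,190:330],None,fx=2.8,fy=4),cv2.resize(P["side"]["pixels"][170:290,225:325],None,fx=3.6,fy=3)])
cv2.imwrite("pics/f_%d.png"%P["top"]["shot"],im[:,:,::-1]); print(P["top"]["shot"])
E
python3 fin.py
```

```text
[0.6472, 0.2552, 1.713] 2 [0.6467 0.254  1.7515] 0.21423663254927972
[0.6545, 0.2037, 1.713] 2 [0.6542 0.2025 1.7547] 0.2649719011252389
[0.6619, 0.1522, 1.713] 2 [0.663  0.1511 1.7131] 0.2042616465332326
[0.6693, 0.1007, 1.713] 2 [0.6705 0.0986 1.7269] 0.22893183663605804
top [274 143  20  21 346] [283.5751 153.0694] pred [283.2187 153.0156] tray [-0.0363 -0.244 ]
  tin fit 0.31 [-0.036 -0.243] 1.0
side [265 193  19  17 259] [273.8494 200.8533] pred [273.5656 198.041 ] tray [-0.041  -0.2298]
  tin fit 0.83 [-0.033  -0.2478] 0.2646620614926182
29
```

View pics/f_29.png

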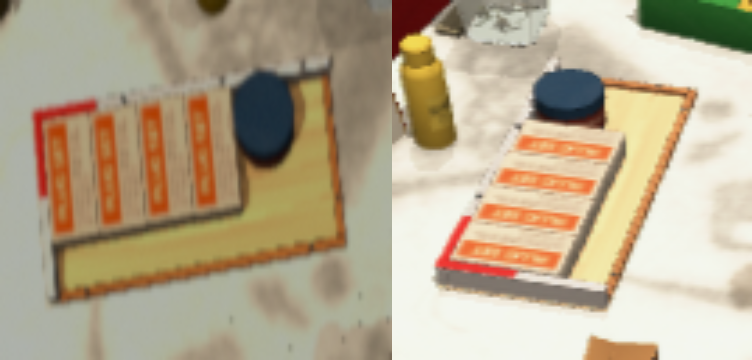

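The picture shows four cartons tight and square in the row. The tin is upright against the last carton and the long fence (lid at top-view 283.6,153.1 px, about x -36, y -244 mm in the tray frame), within limits. The robot is clear, so I'm handing in.

```bash
python3 -c "
from bench import r
print(r.hand_in())"
```

```text
the job is handed in; nothing more can be done
None
```

I handed in the job at about 52 s of the 210 s limit: all four cartons are packed tight from the red corner, and the tin stands against the last carton and the long fence (about x -36, y -244 mm); the hand-in returned no verdict.

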